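# Load the block tray and start the press with its key

## Robot

A 6-joint arm with a two-finger parallel gripper is mounted at the origin on the work surface. World frame = base frame: x ahead of the robot, y to its left, z up, the work surface at z = 0. Lengths are in m, angles in rad, forces in N, time in s.
With the tool pointing down it reaches from about 0.325 to 0.85 m from the base axis. Payload 4.4 kg.
Tool frame: the origin (TCP) lies midway between the tips of the shut fingers; the grasp point (between the pads) lies 19 mm behind it (r.hold_point_z is the z of the grasp point in the tool frame, in m); z points along the fingers, y is the direction in which the jaws open and shut (so a half turn about z gives the same grasp; the last joint's range is limited). The gripper opens to 94 mm and grips with 3 to 60 N. Pads are 16 mm wide; open, the fingers measure 119 mm over their backs; the gripper's body (75 mm by 177 mm) begins 78 mm behind the grasp point.
Start: joints at [1.081, 0.207, 1.542, -0, 1.393, -0.15], TCP at [0.192, 0.542, 0.205] pointing down, gripper open.
Joint ranges: [-2.73, 2.73], [-0.86, 2.22], [0.23, 2.46], [-1.11, 4.25], [0.08, 2.63], [-2.82, 2.82]. Speed limits (rad/s): [2.79, 2.79, 3.14, 3.14, 3.14, 3.14].

## Interface

Orientations are given as a unit quaternion [x, y, z, w].
In Python, from station import readout, get_image, camera_params, r gives the robot as it stands.
- The arm moves only by the tool move_arm, never from a script. Its argument "rows" is text: rows parted by semicolons, each of 6 numbers parted by spaces: the shift along the tool's x, y, z in mm, then the turn, a rotation vector about the tool's x, y, z in degrees. In form: dx dy dz rx ry rz; .... A call has 1 to 8 rows; each row is the pose to reach, as a shift and turn from the pose commanded when the call began, along the tool's axes at that moment; what a row does not reach only later rows make up. A row lasts 1/10 s, in which the tool goes at most 50 mm and 8.59 degrees, less where a joint would pass 70% of its speed; a pose out of reach is approached as far as the arm can. A call with a gripper value outside its range is refused whole. "jaw" is the finger opening in mm, from 0 to 94, set as the call begins (left out, the last holds). The fingers move at their own pace and stop on an object; "force" is the grip in N (left out, the last holds). Time passes only in rows, so rows that repeat a pose let the fingers close. It gives the time, the measured TCP pose, the force and the opening at its end, in the units of the state.
- readout.get_state(): the state, without advancing time (a new reading comes with each control period).
- get_image(name): name is "scene" or "top" or "wrist"; returns (picture, depth): 400x640x3 uint8, blue, green, red; 400x640 float32, m along the optical axis (not along the pixel's ray), 0 where there is no reading.
- camera_params(name): a dict with "fx", "fy", "cx", "cy" (pixels), "dist_coeffs" ([k1, k2, p1, p2, k3] as OpenCV has them; the pictures are not rectified), "pose" (4x4, takes a point from camera to world coordinates); the wrist camera has in their place "tool_from_camera" (4x4, takes a point from camera to tool coordinates, whose origin is the TCP and whose axes are the flange's). Camera axes: x right, y down, z forward; pixel columns grow to the right and rows downward; lengths in m; the calibration is good to about 2 mm. A picture is of the moment at which its call begins: read the wrist's pose just before it. camera_params takes no time and is no camera call.
- r.close_job(): hands the job in, once; it reports no verdict.
The state is a dict: "clock": time; "joints": joint angles; "qd": joint speeds; "effort": joint torques, N m; "ee_pos": TCP position; "tcp_rot": TCP orientation; "force": force on the tool from outside, world axes, zero at the start; "ft_torque": the same for the moment, N m; "grip_width": opening from 0.0 (shut) to 1.0 (fully open).
Only numpy, scipy, OpenCV 4.12 (cv2) and the standard library are available. Lean on these libraries where they do the work, as an engineer would, in place of code of your own. Each camera call takes 0.05 s, during which the arm holds its last target.

## Task

Get the proofing press going: lay the two L-shaped printing blocks face up and flat in the low steel tray, turned so that together they fill it. Then turn the key on the starter box clockwise, past run, to its start stop, hold it there for a full second without forcing it, and let it spring back to run. Do not shift the cup, the tape roll or the pencil tin.

Things in the scene. Friction and masses are not known exactly. Their poses are not given: they have to be found in the camera images.
- narrow_l_bar (a point): The narrower-armed L-shaped wooden printing block, thin lino face on top, 24 mm high, 90 g. Cross bar 60 mm long (y) x 30 mm (x); an arm 22 mm wide and 57 mm long leaves it towards +x, flush with its +y end (x 15 to 72, y 8 to 30 mm). Point: centre of the cross bar, half-way up; z up. Best gripped over the ends of the bar (60 mm apart, along y), by the upper half of its height only, clear of the tray's rim.
- wide_l_bar (a point): The wider-armed L-shaped wooden printing block, thin lino face on top, 24 mm high, 90 g. Cross bar 60 mm long (y) x 30 mm (x); an arm 34 mm wide and 57 mm long leaves it towards +x, flush with its +y end (x 15 to 72, y -4 to 30 mm). Point: centre of the cross bar, half-way up; z up. Best gripped over the ends of the bar (60 mm apart, along y), by the upper half of its height only, clear of the tray's rim.
- tray: Fixed low steel tray, inside 125 mm (x) by 65 mm (y); floor 5 mm thick; rim 8 mm wide, 11 mm over the table (6 mm over the floor). Origin: centre of its underside; z up. The blocks fill it with 2 to 4 mm of play: one with its x along the tray's +x and bar centred 46 mm to the -x side of the tray's centre, the other half a turn round, bar 46 mm to the +x side; which block is at which end is free.
- console: Grey starter box, fixed, about 150 x 130 mm, sloping face towards the robot. Origin: on the table under the face's centre; x horizontal, the way the face rises, y left, z up. The face is tilted 0.42 rad: outward normal (-sin 0.42, 0, cos 0.42) in this frame; its centre, where the key's axis leaves it, is 85 mm over the table. A collar and barrel (radius 21 mm) stand 11 mm out under the key.
- key_head (a point): Captive black key, flat T head: 56 mm wide (x, 28 each side of the axis), 8 mm thick (y), 28 mm high (z), 16 to 44 mm out from the face. Point: on the turning axis, 30 mm from the face; z out of the face. It starts with x 0.35 rad left to 1.35 rad right of straight up the slope, and turns clockwise seen from outside (minus about z) to stops whose angles differ each time. Push a wing round with closed fingers, or grip it lightly.
- barrel (a joint): First step of the key, from off (0) to run (1.10 rad, a stop). Drags lightly (0.03 N m) and stays where it is left. Starts between 0 and 1.0; how the switch is turned in the panel also differs, so feel for its stops.
- key (a joint): Second step of the key, added to the first: run (0) to start (0.70 rad, hard stop). Begins once the barrel is at run. Spring: 0.065 N m to begin, 0.12 N m at the stop (6 N at 20 mm from the axis); springs back to 0 when let go. Pressing on past the stop only loads the key: pushed or squeezed with 25 N it bends.
- cup: Bystander: closed paper coffee cup, 120 mm high, 86 mm across. Origin: centre of its underside.
- tape: Bystander: roll of paper tape lying flat, 96 mm across, 25 mm high. Origin: centre of its underside.
- pencil_tin: Bystander: open flat tin of pencils, 100 x 190 mm, 18 mm high. Origin: centre of its underside.
Things that resemble listed ones, but are neither listed nor needed, are in the scene too. Of the things that look like the console, the larger one is meant.

How it is judged:
On the way, in this order (a step that is already met when the one before it is completed fails the run):
1. both blocks lie flat in the tray (z of narrow_l_bar in the frame of tray between 0.015 and 0.0192 m and horizontal distance between each of narrow_l_bar, wide_l_bar and tray below 0.056 m and angle between each of narrow_l_bar, wide_l_bar's own z axis and vertical below 0.06 rad and angle between the x axis of each of narrow_l_bar, wide_l_bar and the x axis of tray, either way round below 0.12 rad and z of wide_l_bar in the frame of tray between 0.015 and 0.0192 m), for 0.2 s.
2. the key is held at the start stop for most of a second (value of joint barrel above 1 rad and value of joint key above 0.63 rad), for 0.7 s.
3. the key has sprung back to run (value of joint barrel above 0.97 rad and value of joint key below 0.1 rad), for 0.2 s.
At the end, for the whole second after the job is handed in: Both blocks lie flat on the tray's floor inside its rim (within about 2 mm of seated height, square to it within 0.12 rad); the key stands at run: barrel above 0.97 rad, key back below 0.10 rad (all of step 1 and all of step 3); the robot touches nothing.
It fails at once if the key or its box is forced (over 25 N) (contact force between console and anything else above 25 N).
It fails at once if a bystander is shifted by more than 30 mm (distance of any of cup, tape, pencil_tin from where it was at the start of the episode above 0.03 m).
It also fails if it takes over 72 s, if anything falls off the work surface, if the arm or the gripper's body presses on something with over 40 N, if the wrist force passes 120 N, or if a joint passes its speed limit or range.

## Working session

There is one attempt and no reset: what is moved stays moved. The work goes in short steps, Python scripts to look and compute and a tool call to move; the robot and the scene stay as the last step left them, time stands still between calls to the robot, and variables do not carry over. Pictures are saved under pics/ and viewed, and the job is handed in when it is done.

Besides the shell and the picture viewer there is one more tool, called after ">>>" in YAML: its name, and indented under it one key for each argument. move_arm: Moves the arm, as the interface text tells. Its arguments: {"type":"object","properties":{"rows":{"type":"string"},"jaw":{"type":"number"},"force":{"type":"number"}},"required":["rows"]}

```bash
ls; mkdir -p pics; cat > h.py <<'E'
import numpy as np, cv2
from station import readout, get_image, camera_params, r
from scipy.spatial.transform import Rotation as R
E
python3 - <<'E'
from h import *
for n in ("top","scene"):
    im,d=get_image(n); cv2.imwrite(f"pics/{n}0.png",im); np.savez(f"pics/{n}0.npz",im=im,d=d)
    p=camera_params(n); print(n,{k:np.round(v,3).tolist() for k,v in p.items()})
s=readout.get_state(); print(s, r.hold_point_z)
p=camera_params("wrist"); print(p)
E
```

```text
pics
top {'fx': 404.177, 'fy': 404.177, 'cx': 318.225, 'cy': 196.659, 'dist_coeffs': [-0.102, 0.0, 0.0, 0.0, 0.0], 'pose': [[0.007, -0.999, 0.053, 0.543], [-1.0, -0.007, 0.005, -0.029], [-0.004, -0.053, -0.999, 0.868], [0.0, 0.0, 0.0, 1.0]]}
scene {'fx': 440.457, 'fy': 440.457, 'cx': 322.683, 'cy': 199.592, 'dist_coeffs': [-0.106, 0.0, 0.0, 0.0, 0.0], 'pose': [[0.549, 0.432, -0.715, 1.238], [0.836, -0.288, 0.467, -0.424], [-0.004, -0.854, -0.52, 0.574], [0.0, 0.0, 0.0, 1.0]]}
{'clock': 0.1, 'joints': array([ 1.08048135e+00,  2.07348918e-01,  1.54276484e+00,  1.44249392e-05,
        1.39349668e+00, -1.50471365e-01]), 'qd': array([ 2.17808384e-03, -1.46204325e-03, -2.16141561e-03,  6.97059421e-05,
        2.44473702e-05,  3.55883306e-04]), 'effort': array([-2.07514859e-05, -3.71864426e+01, -2.82293469e+01,  7.02307862e-02,
        3.10915732e-02, -7.11699022e-05]), 'ee_pos': array([0.1913236 , 0.54148553, 0.20442083]), 'tcp_rot': array([ 1.69106456e-01,  9.85597275e-01, -9.55318088e-04, -3.24477894e-04]), 'force': array([-0.25982359, -0.11488154,  0.1946915 ]), 'ft_torque': array([ 0.03748827,  0.01347828, -0.01271641]), 'grip_width': 0.9968916346195164} -0.0188
{'fx': 342.6397244122011, 'fy': 342.6397244122011, 'cx': 317.3082695782093, 'cy': 199.7476796223456, 'dist_coeffs': array([-0.01788187,  0.        ,  0.        ,  0.        ,  0.        ]), 'tool_from_camera': array([[ 4.04681184e-04, -9.62145823e-01, -2.72534863e-01,
         7.88721965e-02],
       [ 9.99999010e-01,  2.21002267e-05,  1.40685539e-03,
        -1.34032230e-03],
       [-1.34757696e-03, -2.72535163e-01,  9.62144879e-01,
        -1.79665808e-01],
       [ 0.00000000e+00,  0.00000000e+00,  0.00000000e+00,
         1.00000000e+00]])}
```

View pics/top0.png

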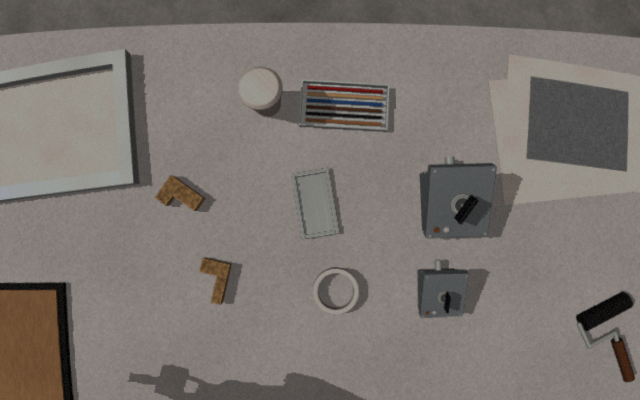

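View pics/scene0.png

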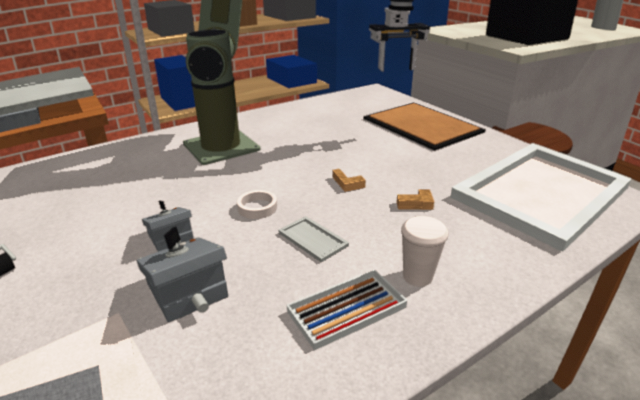

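```bash
cat >> h.py <<'E'
def rays(n,uv,pose=None):
    p=camera_params(n); K=np.array([[p['fx'],0,p['cx']],[0,p['fy'],p['cy']],[0,0,1.]])
    q=cv2.undistortPoints(np.asarray(uv,float).reshape(-1,1,2),K,np.array(p['dist_coeffs'],float)).reshape(-1,2)
    return np.c_[q,np.ones(len(q))],(np.array(p['pose']) if pose is None else pose)
def toplane(n,uv,z,pose=None):
    q,T=rays(n,uv,pose); d=q@T[:3,:3].T; o=T[:3,3]
    return o+d*((z-o[2])/d[:,2])[:,None]
def cloud(n,d,pose=None):
    v,u=np.mgrid[:d.shape[0],:d.shape[1]]
    q,T=rays(n,np.c_[u.ravel(),v.ravel()],pose)
    return ((q*d.ravel()[:,None])@T[:3,:3].T+T[:3,3]).reshape(*d.shape,3)
def wristpose():
    s=readout.get_state(); T=np.eye(4); T[:3,:3]=R.from_quat(s['tcp_rot']).as_matrix(); T[:3,3]=s['ee_pos']
    return T@np.array(camera_params('wrist')['tool_from_camera']), T
E
python3 - <<'E'
from h import *
f=np.load("pics/top0.npz"); im,d=f['im'],f['d']
c=cloud("top",d)
print("table z", np.median(c[220:260,60+180:290,2]))
for nm,(u0,u1,v0,v1) in dict(b1=(145,215,165,220),b2=(190,245,245,315),tray=(285,345,160,245)).items():
    sub=im[v0:v1,u0:u1]; cv2.imwrite(f"pics/{nm}.png",cv2.resize(sub,None,fx=7,fy=7,interpolation=cv2.INTER_CUBIC))
    z=c[v0:v1,u0:u1,2]; print(nm,np.percentile(z,[1,50,90,97,99.5]).round(4))
# console
z=c[150:245,415:505,2]; print(np.percentile(z,[50,90,99]))
for v in range(155,245,6): print(v,(c[v,420:500:6,2]*1000).round().astype(int))
E
```

```text
table z 0.00021972317773877315
b1 [-0.0029  0.0009  0.0247  0.0262  0.0282]
b2 [-0.0032  0.0008  0.0243  0.026   0.0278]
tray [-0.003   0.0027  0.0104  0.0125  0.0151]
[0.0639239  0.1089393  0.12809074]
155 [ 1 -1  3  0  3  0 -2  1  0 -1  0 -1  0  2]
161 [-2 -2 -1  1  0 39  2  0  3 -2  1 -1  1 -1]
167 [ -1   1 115 113 114 111 114 113 117 111 115 117 115  -2]
173 [  8  56 110 111 109 112 110 109 109 110 107 110 111   1]
179 [ 11  56 105 106 104 108 104 105 106 106 104 104 104  -1]
185 [  7  55 102 102  99 102  99 103 101  99 100 100 100   1]
191 [ 3 78 94 97 99 97 94 97 94 92 93 95 93 -1]
197 [  2  73  92  93  91  89  97  96  93 125  88  89  86   0]
203 [  1  70  87  86  85  86  97  97 117 132  83  83   2   0]
209 [ -1  67  79  80  79  80  87 107 125  79  82  78  -1  -1]
215 [  0  68  75  74  74  74  97 118  75  74  74  72   0   1]
221 [  0  64  72  72  71  72  69 119  69  68  71  70   0  -1]
227 [ -2  64  64  65  62  66  65  63  63  63  65 868  -1   0]
233 [ 0 59 60 60 61 58 60 59 59 60 60 57  1  0]
239 [-1  1 -4  0 -2  0  0  0 -1  1  1 -1  0  1]
```

```bash
cat >> h.py <<'E'
def lfit(P):
    """P: Nx2 world points of top face. returns bar centre, x-axis yaw, armwidth"""
    (cx,cy),(w,h),a=cv2.minAreaRect(P.astype(np.float32)*1000)
    a=np.radians(a)
    if w<h: a+=np.pi/2; w,h=h,w
    best=None
    for k in (0,np.pi):
        t=a+k; ex=np.array([np.cos(t),np.sin(t)]); ey=np.array([-ex[1],ex[0]])
        q=(P*1000-[cx,cy])@np.c_[ex,ey]
        for s in (1,-1):
            n=np.sum((q[:,0]>-9)&(q[:,1]*s<-13))  # should be empty for face-up s=1
            if best is None or n<best[0]: best=(n,t,s,ex,q)
    n,t,s,ex,q=best
    aw=h/2*1.0-np.percentile(s*q[q[:,0]>0][:,1],1)
    bar=np.array([cx,cy])-ex*(w/2-15)
    bar2=np.array([cx,cy])-ex*(43.5-15)
    return dict(c=bar2/1000,yaw=t,side=s,wh=(w,h),arm=aw)
E
python3 - <<'E'
from h import *
f=np.load("pics/top0.npz"); im,d=f['im'],f['d']
hsv=cv2.cvtColor(im,cv2.COLOR_BGR2HSV)
c=cloud("top",d)
for nm,(u0,u1,v0,v1) in dict(b1=(145,215,165,220),b2=(190,245,245,315)).items():
    S=hsv[v0:v1,u0:u1]; m=((S[...,1]>110)&(S[...,2]>50)&(c[v0:v1,u0:u1,2]>.014)).astype(np.uint8)
    m=cv2.morphologyEx(m,cv2.MORPH_OPEN,np.ones((2,2),np.uint8))
    v,u=np.nonzero(m)
    # subpixel grid of each pixel: use centres
    P=toplane("top",np.c_[u+u0,v+v0],.024)[:,:2]
    print(nm,m.sum(),lfit(P))
    cv2.imwrite(f"pics/{nm}m.png",cv2.resize(np.hstack([im[v0:v1,u0:u1],cv2.merge([m*255]*3)]),None,fx=5,fy=5,interpolation=0))
# tray mask
u0,u1,v0,v1=285,345,160,245
z=c[v0:v1,u0:u1,2]; 
g=im[v0:v1,u0:u1].astype(int); print(hsv[205,300:340:4],hsv[205,292],hsv[150,315])
E
```

```text
b1 805 {'c': array([0.598589  , 0.29120234]), 'yaw': np.float64(4.114769839395538), 'side': 1, 'wh': (87.95065307617188, 59.163360595703125), 'arm': np.float64(33.178938161076076)}
b2 671 {'c': array([0.43629333, 0.1883718 ]), 'yaw': np.float64(2.930815703851036), 'side': 1, 'wh': (86.01679992675781, 60.255821228027344), 'arm': np.float64(22.294318469208804)}
[[ 30   9  82]
 [ 24  10 126]
 [ 36  10 125]
 [ 40  12 127]
 [ 24  10 126]
 [ 30  12 128]
 [ 35  12 133]
 [ 30   8 123]
 [ 30  15 123]
 [ 11  24  86]] [ 11  21 133] [ 15  26 137]
```

View pics/tray.png

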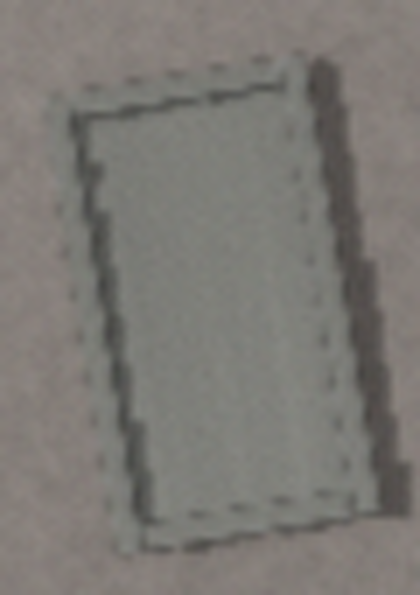

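View pics/b1m.png

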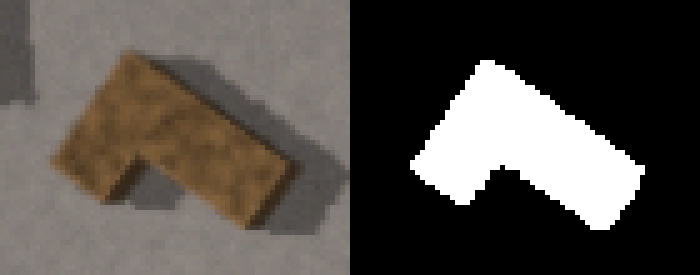

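View pics/b2m.png

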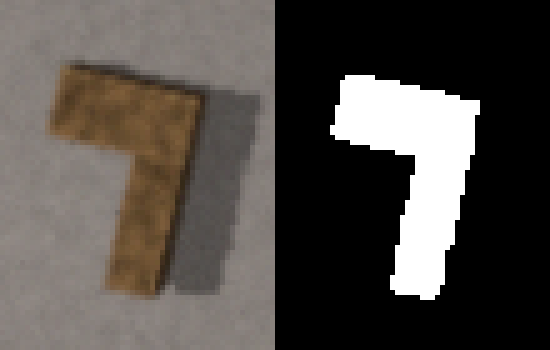

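```bash
python3 - <<'E'
from h import *
f=np.load("pics/top0.npz"); im,d=f['im'],f['d']
u0,u1,v0,v1=285,345,160,245
g=cv2.GaussianBlur(im,(3,3),0); hsv=cv2.cvtColor(g,cv2.COLOR_BGR2HSV)
c=cloud("top",d)
b=g[v0:v1,u0:u1].astype(int)
m=((b[...,2]-b[...,0])<=4).astype(np.uint8)
m=cv2.morphologyEx(m,cv2.MORPH_CLOSE,np.ones((5,5),np.uint8)); m=cv2.morphologyEx(m,cv2.MORPH_OPEN,np.ones((5,5),np.uint8))
n,l,st,_=cv2.connectedComponentsWithStats(m); k=1+np.argmax(st[1:,4]); v,u=np.nonzero(l==k)
P=toplane("top",np.c_[u+u0,v+v0],.011)[:,:2]; print(cv2.minAreaRect((P*1000).astype(np.float32)),P.mean(0))
zz=cv2.GaussianBlur(c[v0:v1,u0:u1,2].astype(np.float32),(3,3),0)
m2=(zz>.0072).astype(np.uint8);n,l2,st,_=cv2.connectedComponentsWithStats(m2); k=1+np.argmax(st[1:,4]); v,u=np.nonzero(l2==k)
P=c[v0:v1,u0:u1][v,u,:2]; print(cv2.minAreaRect((P*1000).astype(np.float32)),P.mean(0))
cv2.imwrite("pics/traym.png",cv2.resize(np.hstack([m*255,m2*255,(l2==k).astype(np.uint8)*255]),None,fx=4,fy=4,interpolation=0))
# console face plane
pts=c[165:237,428:492].reshape(-1,3)
# refine: plane fit by robust
ok=(pts[:,2]>.05)&(pts[:,2]<.12); q=pts[ok]
for i in range(8):
    A=np.c_[q[:,0],q[:,1],np.ones(len(q))]; s=np.linalg.lstsq(A,q[:,2],rcond=None)[0]
    e=pts[:,2]-np.c_[pts[:,0],pts[:,1],np.ones(len(pts))]@s; q=pts[(abs(e)<.004)]
nrm=np.array([-s[0],-s[1],1]);nrm/=np.linalg.norm(nrm); print("n",nrm,"tilt",np.arccos(nrm[2]),"yaw",np.arctan2(-nrm[1],-nrm[0]), len(q))
# key points: above plane
full=c[160:245,420:500].reshape(-1,3); h=(full-[0,0,s[2]])@nrm
key=full[(h>.024)&(h<.055)]; hk=h[(h>.024)&(h<.055)]; print(len(key),np.percentile(hk,[5,50,95]))
a=np.arctan2(-nrm[1],-nrm[0]); xs=np.array([np.cos(a),np.sin(a)])
ex=np.array([*xs*nrm[2],0]); ex[2]=np.sqrt(1-nrm[2]**2); ey=np.cross(nrm,ex)
o=np.array([0,0,s[2]])
top=key[hk>.036]; 
qq=np.c_[(top-o)@ex,(top-o)@ey]; 
cc,sz,an=cv2.minAreaRect((qq*1000).astype(np.float32)); print(cc,sz,an)
mean=qq.mean(0); w,V=np.linalg.eigh(np.cov(qq.T)); print("keydir ang from upslope",np.arctan2(V[1,1],V[0,1]),np.sqrt(w)*np.sqrt(12))
print("axis pt on face",o+ex*mean[0]+ey*mean[1], "rect centre",o+ex*cc[0]/1e3+ey*cc[1]/1e3)
E
```

```text
((574.3529052734375, -18.708213806152344), (136.2117156982422, 76.9686050415039), 10.013382911682129) [ 0.57120166 -0.01768414]
((579.4864501953125, -20.490524291992188), (146.73475646972656, 87.54804992675781), 9.744205474853516) [ 0.57549772 -0.01781285]
n [-0.40291652 -0.01533131  0.91510831] tilt 0.4150198565843838 yaw 0.03803249833205653 3850
258 [0.02618145 0.04076521 0.04537023]
(615.02490234375, -325.0529479980469) (9.589409828186035, 55.73112487792969) 60.5626335144043
keydir ang from upslope 2.631531960085022 [0.00831503 0.05714321]
axis pt on face [ 0.57527912 -0.30248591  0.085381  ] rect centre [ 0.574767   -0.30341781  0.0851399 ]
```

View pics/traym.png

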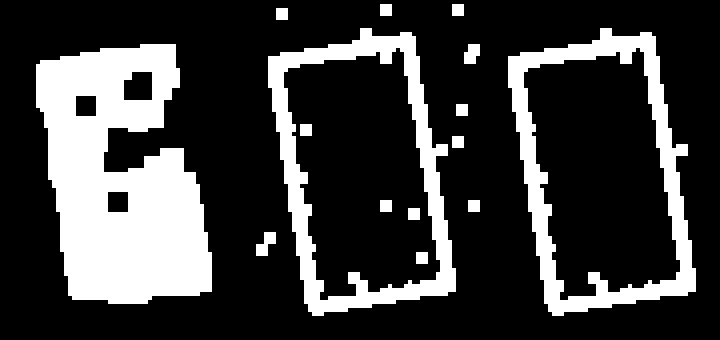

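```bash
cat >> h.py <<'E'
def plan(p,Rm):
    """Print shift (mm) and rotvec(deg) in current tool axes to pose p,Rm"""
    s=readout.get_state(); R0=R.from_quat(s['tcp_rot']).as_matrix()
    d=R0.T@(np.asarray(p)-s['ee_pos'])*1000; w=np.degrees(R.from_matrix(R0.T@Rm).as_rotvec())
    print("rows:",d.round(1),w.round(2)," t",round(s['clock'],2))
    return d,w
def down(xa):
    return np.array([[np.cos(xa),np.sin(xa),0],[np.sin(xa),-np.cos(xa),0],[0,0,-1.]])
E
python3 - <<'E'
from h import *
plan([.585,.272,.15],down(.973))
E
```

```text
rows: [-461.  -122.7   54.5] [-1.0000e-01  9.0000e-02  1.0478e+02]  t 0.1
```

>>> move_arm:
  rows: "-230 -60 40 0 0 52; -461 -123 54 0 0 105; -461 -123 54 0 0 105; -461 -123 54 0 0 105; -461 -123 54 0 0 105; -461 -123 54 0 0 105; -461 -123 54 0 0 105; -461 -123 54 0 0 105"
  jaw: 90

```text
clock: 0.9
ee_pos: [0.5206, 0.3161, 0.1592]
tcp_rot: [0.698, 0.716, -0.0, -0.0]
force: [1.0, 0.7, 0.6]
grip_width: 0.959
```

```bash
python3 - <<'E'
from h import *
plan([.585,.272,.15],down(.973))
E
```

```text
rows: [-45.7  63.3   9.2] [-5.000e-02  3.000e-02  3.566e+01]  t 0.9
```

>>> move_arm:
  rows: "-46 63 9 0 0 36; -46 63 9 0 0 36; -46 63 9 0 0 36; -46 63 9 0 0 36; -46 63 9 0 0 36; -46 63 9 0 0 36; -46 63 9 0 0 36"

```text
clock: 1.6
ee_pos: [0.5835, 0.2738, 0.1508]
tcp_rot: [0.883, 0.469, -0.0, -0.0]
force: [-0.1, -0.3, -0.7]
grip_width: 0.961
```

```bash
cat >> h.py <<'E'
def wshot(name):
    Tc,T=wristpose(); im,d=get_image("wrist"); cv2.imwrite(f"pics/{name}.png",im); np.savez(f"pics/{name}.npz",im=im,d=d,Tc=Tc)
    return im,d,Tc
def blocks(im,d,Tc,n="wrist",zmin=.014,zt=.024):
    hsv=cv2.cvtColor(im,cv2.COLOR_BGR2HSV); c=cloud(n,d,Tc)
    m=((hsv[...,1]>100)&(hsv[...,2]>40)&(c[...,2]>zmin)&(c[...,2]<.04)).astype(np.uint8)
    m=cv2.morphologyEx(m,cv2.MORPH_OPEN,np.ones((3,3),np.uint8))
    k,l,st,_=cv2.connectedComponentsWithStats(m); out=[]
    for i in range(1,k):
        if st[i,4]<400: continue
        v,u=np.nonzero(l==i); f=lfit(toplane(n,np.c_[u,v],zt,Tc)[:,:2]); f['n']=st[i,4]; f['bbox']=st[i,:4].tolist(); f['z']=np.median(c[v,u,2]); out.append(f); print(f)
    return out,l
E
python3 - <<'E'
from h import *
o,l=blocks(*wshot("w1")); cv2.imwrite("pics/w1m.png",(l>0).astype(np.uint8)*255)
print(readout.get_state()['ee_pos'])
E
```

```text
{'c': array([0.60304662, 0.29450812]), 'yaw': np.float64(4.1128444405064375), 'side': 1, 'wh': (87.59514617919922, 59.082786560058594), 'arm': np.float64(33.36928507310697), 'n': np.int32(4308), 'bbox': [289, 144, 66, 93], 'z': np.float64(0.02452581004418558)}
{'c': array([0.4504118, 0.2337344]), 'yaw': np.float64(4.5064865475471585), 'side': 1, 'wh': (37.72712707519531, 33.91249465942383), 'arm': np.float64(33.20609436086745), 'n': np.int32(891), 'bbox': [222, 298, 42, 31], 'z': np.float64(0.024099645540443804)}
[0.5835643  0.273886   0.15092618]
```

View pics/w1.png

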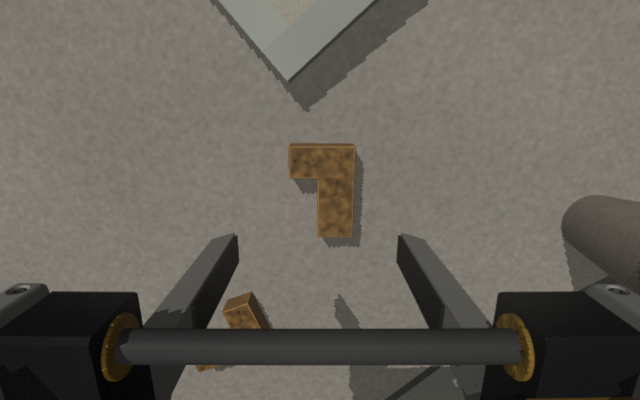

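View pics/w1m.png

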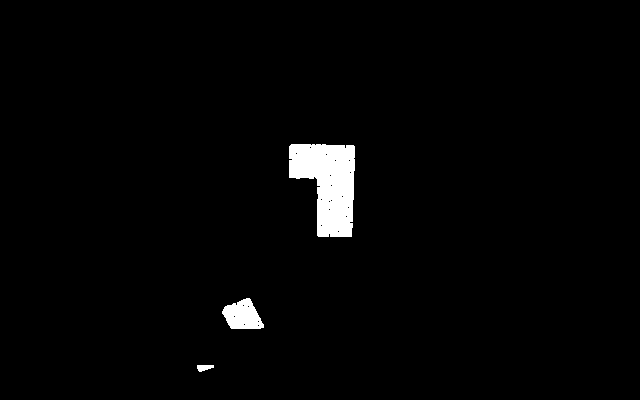

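```bash
sed -i 's/zmin=.014,zt/zmin=.0205,zt/' h.py; python3 - <<'E'
from h import *
f=np.load("pics/w1.npz"); o,l=blocks(f['im'],f['d'],f['Tc'])
plan([.602,.2935,.05],down(.971))
# project TCP into wrist image
p=camera_params('wrist'); C=np.linalg.inv(p['tool_from_camera'])
K=np.array([[p['fx'],0,p['cx']],[0,p['fy'],p['cy']],[0,0,1]])
P=np.array([[0,0,0],[8,45,0],[-8,45,0],[8,-45,0.],[-8,-45,0]])/1000
print(cv2.projectPoints(P,cv2.Rodrigues(C[:3,:3])[0],C[:3,3],K,p['dist_coeffs'])[0].reshape(-1,2).round(1))
cv2.imwrite("pics/w1z.png",cv2.resize(f['im'][200:320,200:430],None,fx=3.4,fy=3.4,interpolation=2))
E
```

```text
{'c': array([0.60275424, 0.29417834]), 'yaw': np.float64(4.117889732612565), 'side': 1, 'wh': (86.69184875488281, 59.11627197265625), 'arm': np.float64(33.57740532164626), 'n': np.int32(4273), 'bbox': [289, 145, 66, 92], 'z': np.float64(0.024534289939131093)}
{'c': array([0.44932375, 0.23255587]), 'yaw': np.float64(4.484298820399327), 'side': 1, 'wh': (34.24325180053711, 31.306617736816406), 'arm': np.float64(30.275621648228324), 'n': np.int32(722), 'bbox': [222, 302, 39, 27], 'z': np.float64(0.02430297925336522)}
rows: [ 26.6   4.3 100.9] [-0.01  0.01  0.27]  t 1.65
[[315.9 246.6]
 [396.1 233.4]
 [394.3 259.5]
 [235.6 233.4]
 [237.4 259.5]]
```

View pics/w1z.png

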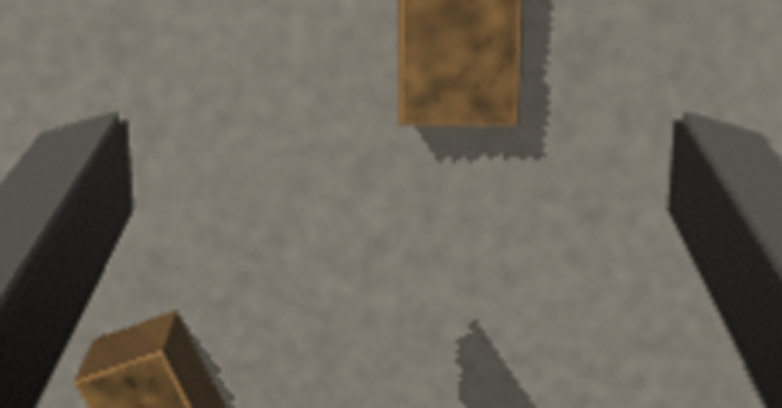

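>>> move_arm:
  rows: "27 3 50 0 0 0; 27 3 90 0 0 0; 27 3 98 0 0 0; 27 3 98 0 0 0; 27 3 98 0 0 0"

```text
clock: 2.15
ee_pos: [0.6028, 0.2946, 0.0551]
tcp_rot: [0.884, 0.468, 0.001, 0.0]
force: [0.0, 0.5, 1.2]
grip_width: 0.959
```

```bash
python3 - <<'E'
from h import *
im,d,Tc=wshot("w2")
o,l=blocks(im,d,Tc); print(readout.get_state()['ee_pos'])
E
```

```text
{'c': array([0.60275883, 0.29435671]), 'yaw': np.float64(4.113869291472928), 'side': 1, 'wh': (87.0234603881836, 59.47575378417969), 'arm': np.float64(33.27911861877405), 'n': np.int32(7555), 'bbox': [271, 206, 92, 118], 'z': np.float64(0.024513435737697015)}
[0.60352575 0.2948465  0.0561096 ]
```

View pics/w2.png

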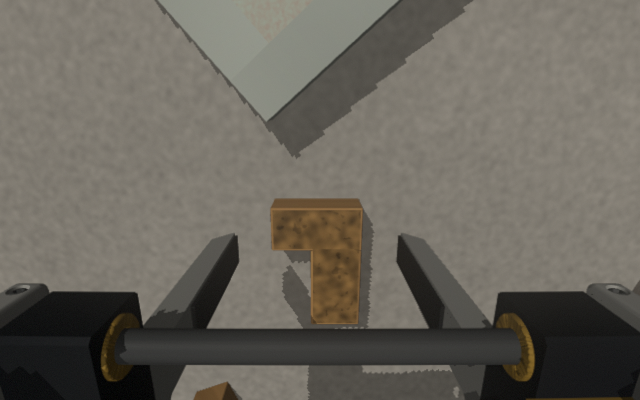

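>>> move_arm:
  rows: "0 -2 42 0 0 0; 0 -2 42 0 0 0; 0 -2 42 0 0 0; 0 -2 42 0 0 0"

```text
clock: 2.6
ee_pos: [0.6017, 0.2959, 0.0138]
tcp_rot: [0.884, 0.468, 0.002, 0.0]
force: [0.8, 0.1, 0.1]
grip_width: 0.96
```

```bash
python3 - <<'E'
from h import *
im,d,Tc=wshot("w3")
o,l=blocks(im,d,Tc); s=readout.get_state(); print(s['ee_pos'],s['force'])
E
```

```text
{'c': array([0.61024585, 0.30537477]), 'yaw': np.float64(4.114039467466584), 'side': 1, 'wh': (60.64883804321289, 59.532073974609375), 'arm': np.float64(41.24104414810703), 'n': np.int32(8617), 'bbox': [263, 229, 113, 100], 'z': np.float64(0.024514856232828508)}
[0.60189196 0.2959741  0.01386356] [0.06157894 0.29856534 0.05573812]
```

View pics/w3.png

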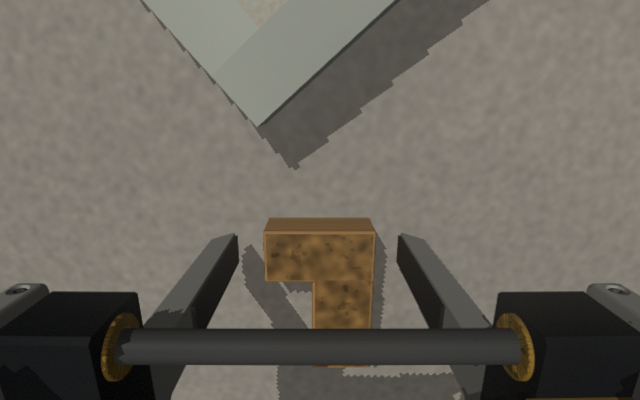

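>>> move_arm:
  rows: "0 0 0 0 0 0; 0 0 0 0 0 0; 0 0 0 0 0 0; 0 0 0 0 0 0; 0 0 0 0 0 0; 0 0 0 0 0 0"
  jaw: 40
  force: 20

```text
clock: 3.25
ee_pos: [0.6001, 0.2954, 0.0112]
tcp_rot: [0.884, 0.468, 0.0, 0.0]
force: [-1.1, -0.9, 1.3]
grip_width: 0.638
```

```bash
python3 - <<'E'
from h import *
plan([.53,-.026,.18],down(3.31))
E
```

```text
rows: [-305.1  122.8 -168.8] [ 2.0000e-02  2.0000e-02 -1.3387e+02]  t 3.25
```

>>> move_arm:
  rows: "0 0 -20 0 0 0; 0 0 -60 0 0 0; -60 24 -100 0 0 -20; -150 60 -150 0 0 -50; -305 123 -169 0 0 -134; -305 123 -169 0 0 -134; -305 123 -169 0 0 -134; -305 123 -169 0 0 -134"

```text
clock: 4.05
ee_pos: [0.5416, 0.0291, 0.1661]
tcp_rot: [0.603, 0.798, -0.0, -0.0]
force: [0.5, 0.6, -0.9]
grip_width: 0.639
```

```bash
python3 - <<'E'
from h import *
plan([.53,-.026,.18],down(3.31))
E
```

```text
rows: [-49.8 -26.2 -13.9] [-1.000e-02 -3.000e-02 -8.376e+01]  t 4.05
```

>>> move_arm:
  rows: "-50 -26 -14 0 0 -84; -50 -26 -14 0 0 -84; -50 -26 -14 0 0 -84; -50 -26 -14 0 0 -84; -50 -26 -14 0 0 -84; -50 -26 -14 0 0 -84; -50 -26 -14 0 0 -84; -50 -26 -14 0 0 -84"

```text
clock: 4.85
ee_pos: [0.5305, -0.0244, 0.1794]
tcp_rot: [0.053, 0.999, 0.0, -0.001]
force: [0.2, -0.7, -1.0]
grip_width: 0.639
```

>>> move_arm:
  rows: "0 0 0 0 0 -15; 0 0 0 0 0 -15; 0 0 0 0 0 -15; 0 0 0 0 0 -15; 0 0 0 0 0 -15"

```text
clock: 5.35
ee_pos: [0.5308, -0.0245, 0.1797]
tcp_rot: [-0.074, 0.997, 0.0, -0.0]
force: [0.3, -0.8, -1.0]
grip_width: 0.64
```

```bash
python3 - <<'E'
from h import *
im,d,Tc=wshot("w4")
plan([.53,-.026,.18],down(3.31)); print(readout.get_state()['ee_pos'])
E
```

```text
rows: [ 1.1 -1.4 -0.2] [ 0.01 -0.01 -1.18]  t 5.4
[ 0.53087342 -0.02449969  0.17977986]
```

View pics/w4.png

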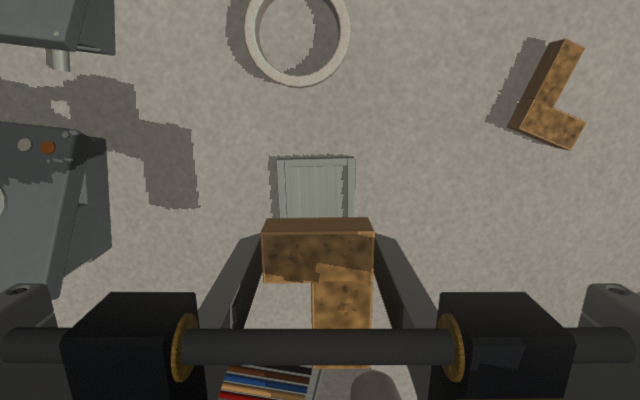

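```bash
python3 - <<'E'
from h import *
f=np.load("pics/w4.npz"); im=f['im']
cv2.imwrite("pics/w4z.png",cv2.resize(im[140:235,255:375],None,fx=6,fy=6,interpolation=2))
c=cloud("wrist",f['d'],f['Tc'])
for v in (165,180,195,210): print(v,(c[v,262:366:2,2]*1000).round(0).astype(int))
E
```

```text
165 [ 1  1 -1  1  1  1  0  0 12 11 12 11 10 12 11 12 10 13 12 11 12 12 11 12
 11 11 12 12 13 11 11 12 11 11 11 12 12 11 10 11 10 12 11 11 10 10 12  1
  0  1  0  2]
180 [ 0  1  0  1  0  0  0  0 12 12 11 10  6  6  6  5  6  6  5  5  5  5  6  5
  5  5  4  7  5  4  6  5  5  5  7  5  5  5  6  5  6  6  6 11 12 11 12  1
  1  0  1  0]
195 [ 1  0  0  0  1  0  0  0 10 11 12 11  5  5  6  6  5  4  5  7  6  5  5  6
  6  6  6  6  5  7  6  6  6  5  5  5  6  6  7  5  6  4  5 12 12 11 11  1
 -1  1  1  0]
210 [ 1  1  1  0  2  1  1  0  0 11 11 11 12  4  5  5  6  5  5  6  5  6  6  6
  6  5  6  5  6  6  4  6  5  6  6  6  5  5  6  5  5  4  4 11 11 10 12  0
  1  1  1  1]
```

View pics/w4z.png

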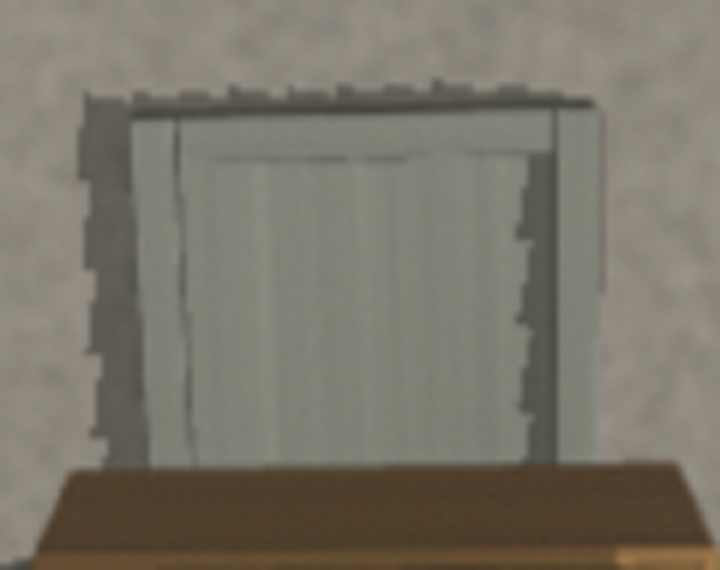

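```bash
cat > tray.py <<'E'
from h import *
def trayfit(f,u0,u1,v0,v1,vs,us,thr=.0082):
    c=cloud("wrist",f['d'],f['Tc']); m=((c[...,2]>thr)&(c[...,2]<.02)).astype(np.uint8)
    M=np.zeros_like(m); M[v0:v1,u0:u1]=m[v0:v1,u0:u1]
    k,l,st,_=cv2.connectedComponentsWithStats(M); M=l==1+np.argmax(st[1:,4])
    L=[];Rr=[];N=[]
    for v in vs:
        u=np.nonzero(M[v])[0]; L.append((u[0]-.5,v)); Rr.append((u[-1]+.5,v))
    for u in us:
        v=np.nonzero(M[:,u])[0]; N.append((u,v[0]-.5))
    out=[]
    for X in (L,Rr,N):
        P=toplane("wrist",X,.011,f['Tc'])[:,:2]
        vx,vy,x0,y0=cv2.fitLine((P*1000).astype(np.float32),cv2.DIST_HUBER,0,.01,.01).ravel()
        out.append((np.array([vx,vy]),np.array([x0,y0]))); print("dir",np.degrees(np.arctan2(vy,vx)),"pt",x0,y0)
    return out
if __name__=="__main__":
    f=np.load("pics/w4.npz")
    o=trayfit(f,265,365,150,217,range(162,215),range(280,350))
    for yaw in (.165,.175,.185):
        ex=np.array([np.cos(yaw),np.sin(yaw)]);ey=np.array([-ex[1],ex[0]])
        l,r_,n=[x[1] for x in o]
        print(yaw,"width",(r_-l)@ey,"cy",(r_+l)@ey/2,"near",n@ex, "centre",ex*(n@ex+70.5)+ey*((r_+l)@ey/2))
E
python3 tray.py
```

```text
dir 9.682289 pt 548.50305 -64.983376
dir 10.164611 pt 536.619 14.947528
dir -80.34783 pt 506.63467 -33.293297
0.165 width 80.7972876404732 cy -113.79505353914358 near 494.2852403517455 centre [575.80563071 -19.48223732]
0.175 width 80.77918596162051 cy -119.10010443796725 near 493.0999751857809 centre [575.72815026 -19.1536916 ]
0.185 width 80.75300643148744 cy -124.39324542559689 near 491.86540043321315 centre [575.65104448 -18.82546428]
```

```bash
cat > ingrip.py <<'E'
from h import *
def ingrip(f,rows):
    """bar top face in tool frame: side cols & upper edge"""
    hsv=cv2.cvtColor(f['im'],cv2.COLOR_BGR2HSV)
    C=np.array(camera_params('wrist')['tool_from_camera'])
    c=cloud("wrist",f['d'],C)  # tool frame
    zt=np.median(c[250:275,300:340,2]); print("block top tool z",zt)
    m=(abs(c[...,2]-zt)<.0035)&(hsv[...,1]>90)
    L=[];Rr=[]
    for v in rows:
        u=np.nonzero(m[v,240:400])[0]+240; L.append((u[0]-.5,v));Rr.append((u[-1]+.5,v))
    top=[(u,np.nonzero(m[200:300,u])[0][0]+200-.5) for u in range(280,362,4)]
    bot=[(u,np.nonzero(~m[240:300,u])[0][0]+240-.5) for u in range(272,306,3)]
    P=[toplane("wrist",X,zt,C)[:,:2]*1000 for X in (L,Rr,top,bot)]
    for n,p in zip("left right top bot".split(),P): print(n,np.median(p,0).round(2),p[0].round(2),p[-1].round(2))
    print("y centre",(np.median(P[0][:,1])+np.median(P[1][:,1]))/2,"x centre",np.median(P[2][:,0])-15, np.median(P[3][:,0])+15)
if __name__=="__main__":
    import sys; ingrip(np.load(f"pics/{sys.argv[1]}.npz"),range(245,272,3))
E
python3 ingrip.py w4; python3 - <<'E'
from h import *
f=np.load("pics/w4.npz"); cv2.imwrite("pics/w4g.png",cv2.resize(f['im'][210:300,225:415],None,fx=4,fy=4,interpolation=2))
E
```

```text
block top tool z -0.01364225341981759
left [  0.92 -31.05] [  7.78 -30.95] [ -6.09 -31.05]
right [ 0.91 28.79] [ 7.78 28.76] [-6.1  29.41]
top [16.99  0.18] [ 16.99 -20.46] [16.99 20.83]
bot [-14.15 -16.75] [-14.16 -25.73] [ 1.22 -7.71]
y centre -1.1311526696467293 x centre 1.9918052855337898 0.847932192911232
```

View pics/w4g.png

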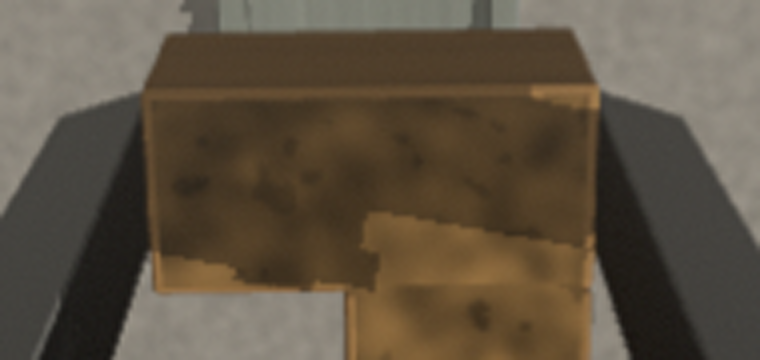

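```bash
python3 - <<'E'
from h import *
for i in range(2):
    p=camera_params('wrist'); C=np.array(p['tool_from_camera']); print(C.round(5).tolist())
I=np.linalg.inv(C); print(I[:3,3])
K=np.array([[p['fx'],0,p['cx']],[0,p['fy'],p['cy']],[0,0,1]])
print(cv2.projectPoints(np.zeros((1,3)),cv2.Rodrigues(I[:3,:3])[0],I[:3,3],K,p['dist_coeffs'])[0],cv2.Rodrigues(I[:3,:3])[0].ravel())
print(camera_params('top')['pose'].round(4).tolist())
E
```

```text
[[0.00041, -0.96198, -0.27311, 0.07956], [1.0, 0.0001, 0.00114, -0.00141], [-0.00107, -0.27311, 0.96198, -0.17967], [0.0, 0.0, 0.0, 1.0]]
[[0.00041, -0.96198, -0.27311, 0.07956], [1.0, 0.0001, 0.00114, -0.00141], [-0.00107, -0.27311, 0.96198, -0.17967], [0.0, 0.0, 0.0, 1.0]]
[0.00118652 0.02746216 0.19456728]
[[[319.39703374 248.09224275]]] [ 0.21801183  0.21624967 -1.55961352]
[[0.0071, -0.9986, 0.0531, 0.5434], [-1.0, -0.0069, 0.0047, -0.0288], [-0.0043, -0.0531, -0.9986, 0.8675], [0.0, 0.0, 0.0, 1.0]]
```

```bash
for i in 1 2 3 4 5; do python3 - <<'E'
from h import *
I=np.linalg.inv(camera_params('wrist')['tool_from_camera']);p=camera_params('wrist')
K=np.array([[p['fx'],0,p['cx']],[0,p['fy'],p['cy']],[0,0,1]])
print(p['tool_from_camera'][:3,3].round(5),p['fx'],cv2.projectPoints(np.zeros((1,3)),cv2.Rodrigues(I[:3,:3])[0],I[:3,3],K,p['dist_coeffs'])[0].ravel(), camera_params('top')['pose'][:3,3])
E
done
```

```text
[ 0.07956 -0.00141 -0.17967] 342.6397244122011 [319.39703374 248.09224275] [ 0.54343321 -0.02881549  0.86752137]
[ 0.07956 -0.00141 -0.17967] 342.6397244122011 [319.39703374 248.09224275] [ 0.54343321 -0.02881549  0.86752137]
[ 0.07956 -0.00141 -0.17967] 342.6397244122011 [319.39703374 248.09224275] [ 0.54343321 -0.02881549  0.86752137]
[ 0.07956 -0.00141 -0.17967] 342.6397244122011 [319.39703374 248.09224275] [ 0.54343321 -0.02881549  0.86752137]
[ 0.07956 -0.00141 -0.17967] 342.6397244122011 [319.39703374 248.09224275] [ 0.54343321 -0.02881549  0.86752137]
```

```bash
python3 - <<'E'
s=open('h.py').read()
s=s.replace("np.savez(f\"pics/{name}.npz\",im=im,d=d,Tc=Tc)","np.savez(f\"pics/{name}.npz\",im=im,d=d,Tc=Tc,T=T)")
open('h.py','w').write(s)
s=open('ingrip.py').read()
s=s.replace("C=np.array(camera_params('wrist')['tool_from_camera'])","C=np.linalg.inv(f['T'])@f['Tc']; print('C',C[:3,3].round(5))")
open('ingrip.py','w').write(s)
E
python3 - <<'E'
from h import *
from ingrip import ingrip
from tray import trayfit
for k in range(3):
    wshot(f"w5{k}"); f=np.load(f"pics/w5{k}.npz"); print(f['T'][:3,3], f['Tc'][:3,3]); ingrip(f,range(245,270,3))
    o=trayfit(f,265,365,150,217,range(162,215),range(280,350))
    yaw=.172
    ex=np.array([np.cos(yaw),np.sin(yaw)]);ey=np.array([-ex[1],ex[0]])
    l,r_,n=[x[1] for x in o]
    print("centre",ex*(n@ex+70.5)+ey*((r_+l)@ey/2))
E
```

```text
[ 0.53087342 -0.02449969  0.17977986] [ 0.45242938 -0.03763072  0.35946323]
C [ 0.07956 -0.00141 -0.17967]
block top tool z -0.013662492161999593
left [  0.93 -31.1 ] [  7.79 -30.95] [ -6.08 -31.05]
right [ 0.92 28.71] [ 7.79 28.75] [-6.09 29.4 ]
top [17.    0.18] [ 16.45 -20.48] [17.   20.83]
bot [-14.14 -16.7 ] [-14.15 -25.73] [-14.14  -7.86]
y centre -1.1995643336758874 x centre 2.000920901619505 0.8587017220374769
dir 9.530216 pt 545.42224 -65.51813
dir 10.184281 pt 536.05347 14.792247
dir -80.09271 pt 506.38004 -32.06349
centre [575.71632671 -19.28660323]
[ 0.53091838 -0.02449686  0.17983981] [ 0.45245185 -0.03764663  0.35951211]
C [ 0.07956 -0.00141 -0.17967]
block top tool z -0.013665344561286055
left [  0.93 -31.1 ] [  7.79 -30.95] [ -6.08 -31.05]
right [ 0.93 28.71] [ 7.79 28.75] [-6.09 29.4 ]
top [17.    0.18] [ 16.45 -20.48] [17.   20.83]
bot [-14.14 -16.58] [ -5.78 -25.42] [-14.14  -7.86]
y centre -1.1995749355755905 x centre 2.001597676321868 0.8621659258814951
dir 9.544525 pt 545.51886 -65.51859
dir 10.200355 pt 536.84576 14.932623
dir -80.18136 pt 506.58026 -32.77179
centre [575.79247182 -19.28062942]
[ 0.53091687 -0.02452363  0.17981622] [ 0.45246287 -0.03768154  0.35949349]
C [ 0.07956 -0.00141 -0.17967]
block top tool z -0.01361549295925124
left [  0.91 -31.11] [  7.77 -30.96] [ -6.11 -31.06]
right [ 0.9  28.71] [ 7.77 28.76] [-6.12 29.41]
top [16.98  0.18] [ 16.43 -20.48] [16.98 20.84]
bot [-14.17 -16.79] [-14.18 -25.73] [-14.17  -7.86]
y centre -1.1995160028676128 x centre 1.9830520875518935 0.8309989996920581
dir 9.5505 pt 542.4934 -66.01047
dir 10.211873 pt 536.82 14.895088
dir -80.266106 pt 506.66898 -32.796864
centre [575.87430694 -19.2661017 ]
```

```bash
python3 - <<'E'
from h import *
plan([.5316,-.0257,.04],down(3.3126))
E
```

```text
rows: [ -0.5  -1.3 139.8] [ 0.   -0.   -1.29]  t 5.55
```

>>> move_arm:
  rows: "0 -1 50 0 0 -1.3; -0.5 -1.3 90 0 0 -1.3; -0.5 -1.3 120 0 0 -1.3; -0.5 -1.3 139 0 0 -1.3; -0.5 -1.3 139 0 0 -1.3; -0.5 -1.3 139 0 0 -1.3"

```text
clock: 6.15
ee_pos: [0.5319, -0.0258, 0.0411]
tcp_rot: [-0.086, 0.996, -0.0, -0.0]
force: [-0.7, -0.2, -1.0]
grip_width: 0.637
```

```bash
python3 - <<'E'
from h import *
from ingrip import ingrip
wshot("w6"); f=np.load("pics/w6.npz"); print(f['T'][:3,3]); ingrip(f,range(245,270,3))
plan([.5316,-.0257,.04],down(3.3126))
E
```

```text
[ 0.53189562 -0.02580288  0.04111967]
C [ 0.07959 -0.00141 -0.17967]
block top tool z -0.013653370803586973
left [  0.95 -31.34] [  7.82 -31.47] [ -6.06 -31.05]
right [ 0.95 28.76] [ 7.81 28.76] [-6.07 28.87]
top [17.03  0.18] [ 16.48 -20.48] [17.02 20.83]
bot [-14.12 -16.79] [-14.13 -25.73] [-14.12  -7.86]
y centre -1.2933697850481476 x centre 2.0261190960684097 0.879507746194303
rows: [1.2 0.5 2.1] [-0.05  0.12  0.03]  t 6.2
```

View pics/w6.png

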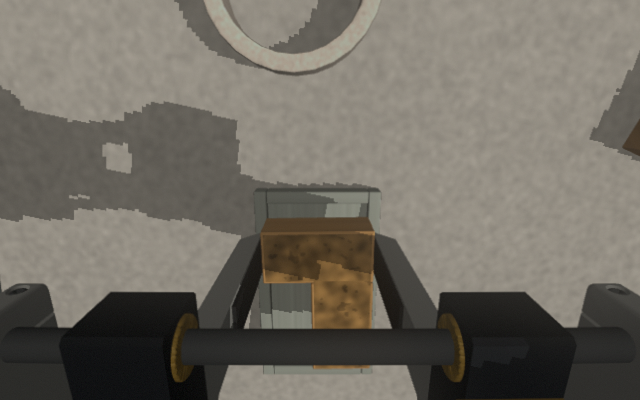

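```bash
cat > rel.py <<'E'
from h import *
from tray import trayfit
import sys
def rel(f,box,vs,us,yaw,dirn=1):
    o=trayfit(f,*box,vs,us)
    ex=np.array([np.cos(yaw),np.sin(yaw)]);ey=np.array([-ex[1],ex[0]])
    l,r_,n=[x[1] for x in o]
    c=ex*(n@ex+dirn*70.5)+ey*((r_+l)@ey/2)
    print("width",(r_-l)@ey,"centre",c); return c
E
python3 - <<'E'
from rel import *
f=np.load("pics/w6.npz")
cv2.imwrite("pics/w6z.png",cv2.resize(f['im'][180:300,240:400],None,fx=5,fy=5,interpolation=2))
c=rel(f,(245,392,180,217),range(197,214),range(270,372),.172)
E
```

```text
dir 11.542777 pt 522.6131 -69.73774
dir 12.742691 pt 507.99435 9.861006
dir -80.16283 pt 505.53473 -30.340746
width 80.92626695708071 centre [575.21277579 -19.53117502]
```

View pics/w6z.png

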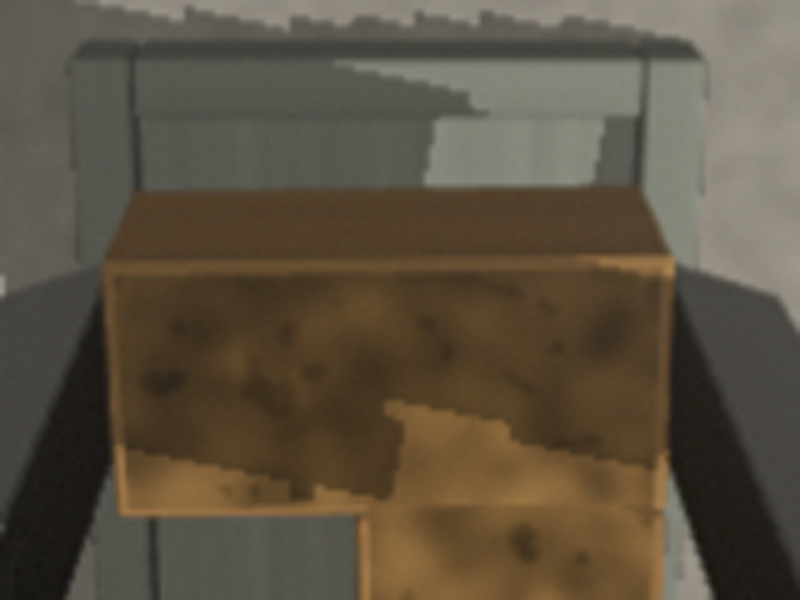

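>>> move_arm:
  rows: "1 0 10 0 0 0; 1 0 15 0 0 0; 1 0 18 0 0 0; 1 0 21 0 0 0; 1 0 21 0 0 0"

```text
clock: 6.7
ee_pos: [0.5303, -0.0259, 0.0195]
tcp_rot: [-0.086, 0.996, 0.0, -0.0]
force: [0.5, 0.2, 0.6]
grip_width: 0.635
```

```bash
python3 - <<'E'
from h import *
im,d,Tc=wshot("w7"); cv2.imwrite("pics/w7z.png",cv2.resize(im[180:300,240:400],None,fx=5,fy=5,interpolation=2))
s=readout.get_state(); print(s['ee_pos'],s['force'])
E
```

```text
[ 0.53051734 -0.02588029  0.01969495] [ 0.53063056  1.04153994 -0.59412208]
```

View pics/w7z.png

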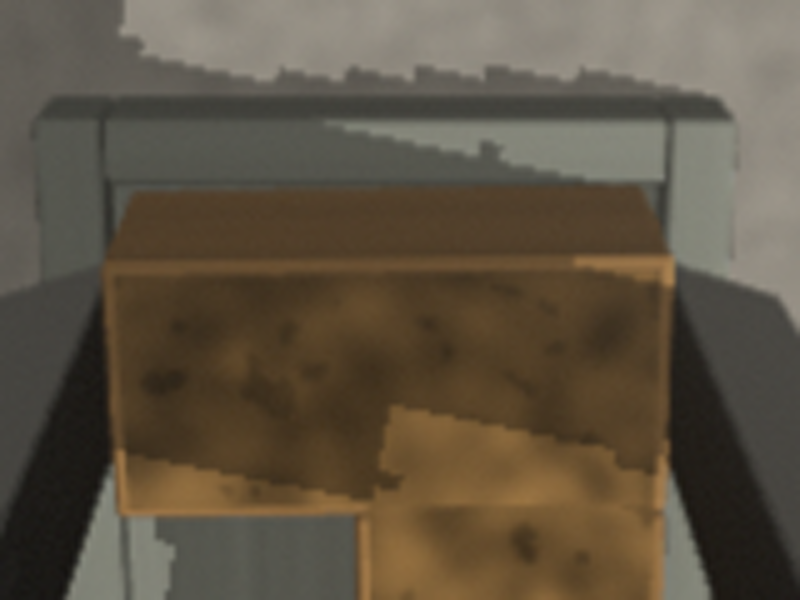

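>>> move_arm:
  rows: "0 0 2 0 0 0; 0 0 4 0 0 0; 0 0 4 0 0 0; 0 0 4 0 0 0"

```text
clock: 7.15
ee_pos: [0.531, -0.026, 0.0161]
tcp_rot: [-0.086, 0.996, -0.0, 0.0]
force: [-0.7, 0.1, 0.6]
grip_width: 0.636
```

>>> move_arm:
  rows: "0 0 0 0 0 0; 0 0 0 0 0 0; 0 0 0 0 0 0; 0 0 0 0 0 0; 0 0 -40 0 0 0; 0 0 -80 0 0 0; 0 0 -110 0 0 0; 0 0 -110 0 0 0"
  jaw: 75

```text
clock: 7.95
ee_pos: [0.5348, -0.0267, 0.1312]
tcp_rot: [-0.086, 0.996, -0.002, 0.005]
force: [0.7, 0.0, 0.6]
grip_width: 0.8
```

```bash
python3 - <<'E'
from h import *
im,d,Tc=wshot("w8"); o,l=blocks(im,d,Tc,zt=.029)
plan([.436,.188,.13],down(2.93))
E
```

```text
{'c': array([0.4392448 , 0.18495886]), 'yaw': np.float64(2.9360588022471292), 'side': 1, 'wh': (85.89960479736328, 61.0339469909668), 'arm': np.float64(23.916580250546627), 'n': np.int32(4794), 'bbox': [559, 29, 81, 130], 'z': np.float64(0.02486539492466497)}
{'c': array([ 0.52953874, -0.02726144]), 'yaw': np.float64(0.181758164460602), 'side': 1, 'wh': (88.17998504638672, 59.81525421142578), 'arm': np.float64(33.328460600715985), 'n': np.int32(4728), 'bbox': [284, 174, 72, 96], 'z': np.float64(0.02967682931314508)}
rows: [ 58.7 227.7  -2.4] [-0.07  0.34 21.97]  t 8.0
```

View pics/w8.png

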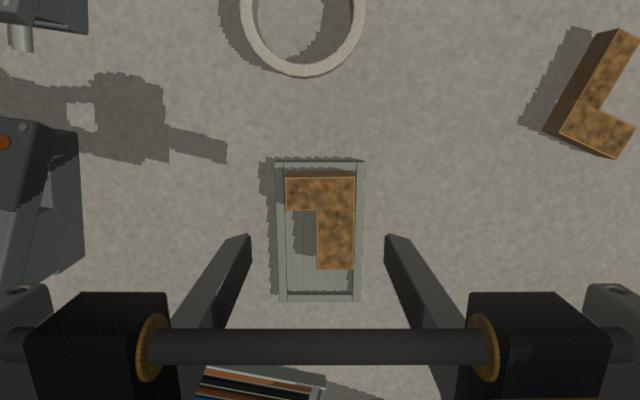

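>>> move_arm:
  rows: "59 228 0 0 0 21.5; 59 228 0 0 0 21.5; 59 228 0 0 0 21.5; 59 228 0 0 0 21.5; 59 228 0 0 0 21.5; 59 228 0 0 0 21.5; 59 228 0 0 0 21.5"
  jaw: 90

```text
clock: 8.7
ee_pos: [0.4319, 0.1889, 0.1242]
tcp_rot: [0.1, 0.995, -0.001, -0.001]
force: [0.1, 0.3, -0.1]
grip_width: 0.955
```

```bash
python3 - <<'E'
from h import *
im,d,Tc=wshot("w9"); o,l=blocks(im,d,Tc)
c=o[-1]['c']; 
for b in o: plan([*b['c'],.014],down(b['yaw']))
E
```

```text
{'c': array([0.43828788, 0.19077441]), 'yaw': np.float64(2.930680148951551), 'side': 1, 'wh': (86.68366241455078, 58.947593688964844), 'arm': np.float64(21.219493632517086), 'n': np.int32(4145), 'bbox': [287, 120, 71, 104], 'z': np.float64(0.024648546838911156)}
rows: [ -5.1   3.8 110.5] [-0.09 -0.11  0.47]  t 8.75
```

View pics/w9.png

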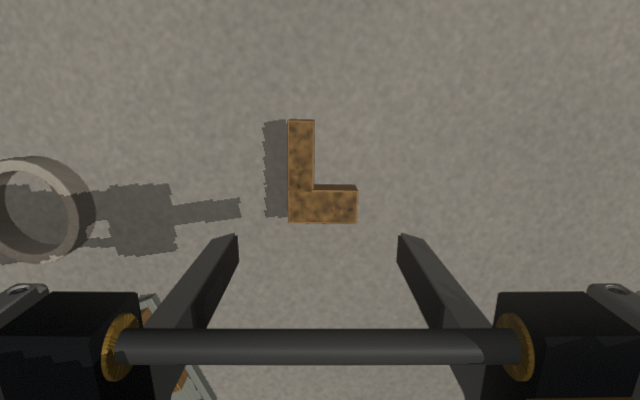

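>>> move_arm:
  rows: "-5 5 50 0 0 0.4; -5 5 85 0 0 0.4; -5 5 102 0 0 0.4; -5 5 111 0 0 0.4; -5 5 111 0 0 0.4; -5 5 111 0 0 0.4"

```text
clock: 9.35
ee_pos: [0.4406, 0.192, 0.0155]
tcp_rot: [0.106, 0.994, 0.0, 0.001]
force: [-0.2, 0.5, 0.1]
grip_width: 0.959
```

```bash
python3 - <<'E'
from h import *
im,d,Tc=wshot("w10"); 
s=readout.get_state(); print(s['ee_pos'],s['force'])
E
```

```text
[0.44098339 0.19231462 0.01597806] [-0.08596566  0.11200221  0.66291472]
```

View pics/w10.png

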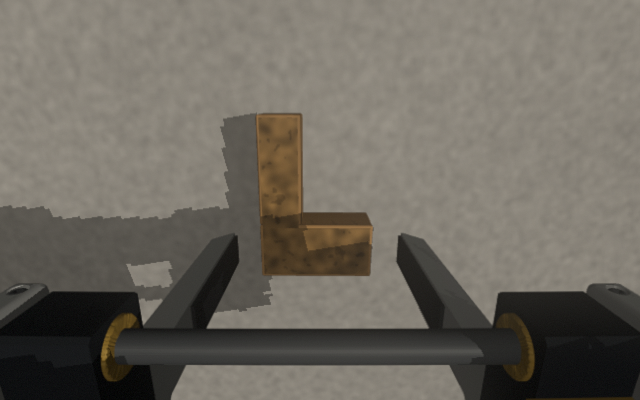

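>>> move_arm:
  rows: "3 -1 2.5 0 0 0; 3 -1 2.5 0 0 0; 3 -1 2.5 0 0 0"

```text
clock: 9.7
ee_pos: [0.4365, 0.1923, 0.0129]
tcp_rot: [0.105, 0.994, 0.0, 0.0]
force: [0.3, -1.1, -0.4]
grip_width: 0.961
```

>>> move_arm:
  rows: "0 0 0 0 0 0; 0 0 0 0 0 0; 0 0 0 0 0 0; 0 0 0 0 0 0; 0 0 0 0 0 0; 0 0 0 0 0 0"
  jaw: 40

```text
clock: 10.3
ee_pos: [0.4364, 0.1922, 0.0124]
tcp_rot: [0.105, 0.994, 0.0, -0.0]
force: [-0.6, 0.4, 0.4]
grip_width: 0.635
```

```bash
python3 - <<'E'
from h import *
plan([.622,-.0105,.12],down(3.3126))
E
```

```text
rows: [-223.9 -159.4 -107.6] [  0.    -0.   -21.86]  t 10.3
```

>>> move_arm:
  rows: "0 0 -20 0 0 0; 0 0 -60 0 0 0; -40 -30 -100 0 0 -5; -224 -159 -108 0 0 -22; -224 -159 -108 0 0 -22; -224 -159 -108 0 0 -22; -224 -159 -108 0 0 -22; -224 -159 -108 0 0 -22"

```text
clock: 11.1
ee_pos: [0.6236, -0.0125, 0.1202]
tcp_rot: [-0.086, 0.996, -0.0, 0.0]
force: [-0.2, 0.3, -1.7]
grip_width: 0.631
```

>>> move_arm:
  rows: "0 0 0 0 0 0; 0 0 0 0 0 0"

```text
clock: 11.3
ee_pos: [0.6218, -0.0106, 0.1195]
tcp_rot: [-0.086, 0.996, 0.0, -0.001]
force: [-0.1, 1.1, -0.5]
grip_width: 0.636
```

```bash
python3 - <<'E'
from h import *
im,d,Tc=wshot("w11"); 
plan([.622,-.0105,.12],down(3.3126))
E
```

```text
rows: [-0.8 -1.  -0.7] [ 0.08 -0.13  0.12]  t 11.35
```

View pics/w11.png

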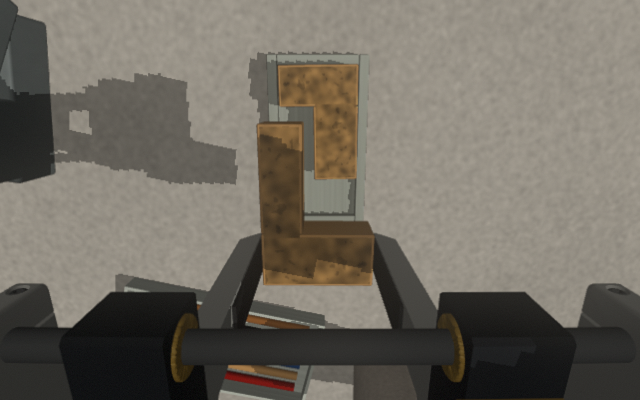

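```bash
python3 - <<'E'
from rel import *
from ingrip import ingrip
f=np.load("pics/w11.npz")
c=cloud("wrist",f['d'],f['Tc']); print((c[90,258:376:3,2]*1000).round().astype(int))
rel(f,(255,380,40,120),range(64,116),range(275,360),.172,1)
ingrip(f,range(248,275,3))
hs,l=blocks(f['im'],f['d'],f['Tc'],zmin=.0255,zt=.029)
# wide block manual: mask z .0255-.033
print(f['T'][:3,3], np.degrees(np.arctan2(f['T'][1,0],f['T'][0,0])))
E
```

```text
[ 0 -1  1  0 11 11 10 29 30 28 29 30 28 30 31 30 30 30 29 29 28 30 29 29
 30 30 31 29 29 30 30 30 31 29 11 11 11  1  0  1]
dir 9.60297 pt 535.14374 -67.556435
dir 10.3712015 pt 532.5809 14.29281
dir -80.124794 pt 507.88882 -33.65017
width 81.08015373005738 centre [576.92591929 -19.15095419]
C [ 0.07959 -0.00141 -0.17967]
block top tool z -0.012363398699680186
left [ -1.41 -31.2 ] [  5.54 -31.26] [ -8.52 -30.82]
right [-1.42 28.65] [ 5.54 28.54] [-8.52 28.65]
top [14.32  0.2 ] [ 32.22 -20.15] [14.31 21.08]
bot [-16.07 -16.94] [ -7.02 -25.63] [-16.07  -7.92]
y centre -1.2745749173690406 x centre -0.6800463365280311 -1.070098827047829
{'c': array([ 0.53084426, -0.02709813]), 'yaw': np.float64(0.1849019761931701), 'side': 1, 'wh': (86.12095642089844, 59.57688903808594), 'arm': np.float64(33.285502770816414), 'n': np.int32(6359), 'bbox': [278, 65, 80, 114], 'z': np.float64(0.029676247249518672)}
[ 0.62177516 -0.01063952  0.11948763] -170.15668598799743
```

```bash
python3 - <<'E'
from h import *
plan([.6212,-.0102,.044],down(3.3136))
E
```

```text
rows: [-0.3 -0.7 75.4] [ 0.08 -0.13  0.07]  t 11.35
```

>>> move_arm:
  rows: "0 -0.5 40 0 0 0; 0 -0.5 65 0 0 0; 0 -0.5 75 0 0 0; 0 -0.5 75 0 0 0; 0 -0.5 75 0 0 0"

```text
clock: 11.85
ee_pos: [0.6227, -0.0099, 0.0464]
tcp_rot: [-0.087, 0.996, -0.0, 0.001]
force: [0.7, 0.5, -0.8]
grip_width: 0.633
```

```bash
python3 - <<'E'
from rel import *
im,d,Tc=wshot("w12"); f=np.load("pics/w12.npz")
cv2.imwrite("pics/w12z.png",cv2.resize(im[60:300,225:415],None,fx=2.5*1,fy=2.5,interpolation=2))
print(f['T'][:3,3])
hs,l=blocks(f['im'],f['d'],f['Tc'],zmin=.0255,zt=.029)
E
```

```text
[ 0.62271045 -0.00993882  0.04644085]
{'c': array([ 0.53077951, -0.02724356]), 'yaw': np.float64(0.18449524491568775), 'side': 1, 'wh': (86.23290252685547, 59.70344924926758), 'arm': np.float64(33.29934450676661), 'n': np.int32(11967), 'bbox': [262, 47, 112, 156], 'z': np.float64(0.02970904111034184)}
```

View pics/w12z.png

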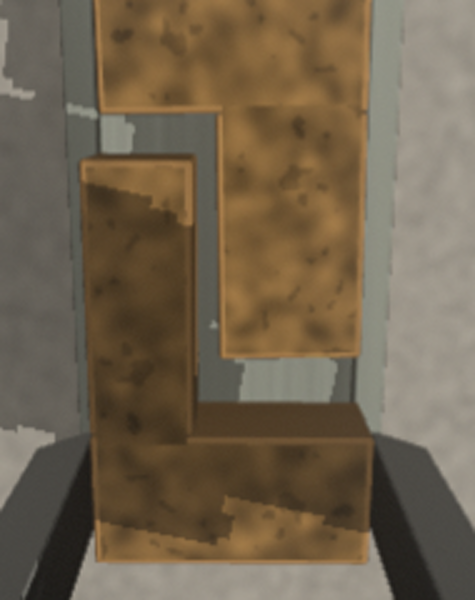

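>>> move_arm:
  rows: "1.5 0 0 0 0 0; 1.5 0 6 0 0 0; 1.5 0 12 0 0 0; 1.5 0 16 0 0 0; 1.5 0 16 0 0 0"

```text
clock: 12.4
ee_pos: [0.6198, -0.0108, 0.0281]
tcp_rot: [-0.087, 0.996, 0.0, -0.001]
force: [-0.5, -0.0, 0.2]
grip_width: 0.636
```

```bash
python3 - <<'E'
from rel import *
im,d,Tc=wshot("w13"); f=np.load("pics/w13.npz")
cv2.imwrite("pics/w13z.png",cv2.resize(im[100:300,225:415],None,fx=3,fy=3,interpolation=2))
print(f['T'][:3,3],readout.get_state()['force'])
hs,l=blocks(f['im'],f['d'],f['Tc'],zmin=.0255,zt=.029)
E
```

```text
[ 0.61976728 -0.01078603  0.02812072] [-0.58270661 -0.30414656 -1.02133018]
{'c': array([ 0.53083789, -0.02726678]), 'yaw': np.float64(0.18606987219971072), 'side': 1, 'wh': (86.43920135498047, 59.60513687133789), 'arm': np.float64(33.296605835023705), 'n': np.int32(14270), 'bbox': [257, 48, 123, 170], 'z': np.float64(0.02970026061458457)}
{'c': array([ 0.61074095, -0.03189025]), 'yaw': np.float64(1.706696779753746), 'side': 1, 'wh': (39.19948959350586, 6.582510471343994), 'arm': np.float64(6.063593029349253), 'n': np.int32(637), 'bbox': [301, 223, 71, 13], 'z': np.float64(0.033222994314966586)}
```

View pics/w13z.png

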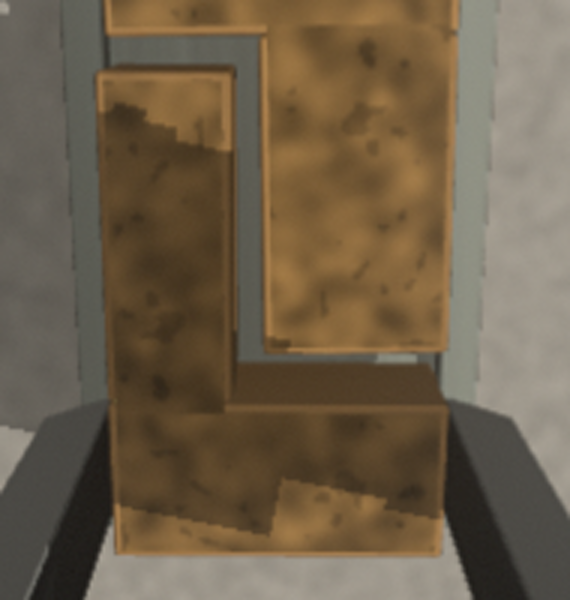

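>>> move_arm:
  rows: "-1.3 0 2 0 0 0; -1.3 0 5 0 0 0; -1.3 0 8 0 0 0; -1.3 0 10 0 0 0; -1.3 0 10 0 0 0"

```text
clock: 12.95
ee_pos: [0.6222, -0.0108, 0.0212]
tcp_rot: [-0.087, 0.996, -0.0, -0.0]
force: [-4.7, -0.1, 8.9]
grip_width: 0.632
```

```bash
python3 - <<'E'
from rel import *
im,d,Tc=wshot("w14"); f=np.load("pics/w14.npz")
cv2.imwrite("pics/w14z.png",cv2.resize(im[100:300,225:415],None,fx=3,fy=3,interpolation=2))
print(f['T'][:3,3],readout.get_state()['force'])
c=cloud("wrist",d,Tc); print(np.median(c[250:270,280:340,2]),np.median(c[140:200,270:290,2]),np.median(c[140:200,330:350,2]))
E
```

```text
[ 0.62218863 -0.01083487  0.021223  ] [-5.0773527   0.55629867  9.07330157]
0.03461975044056281 0.03126293922602086 0.029738274062730385
```

View pics/w14z.png

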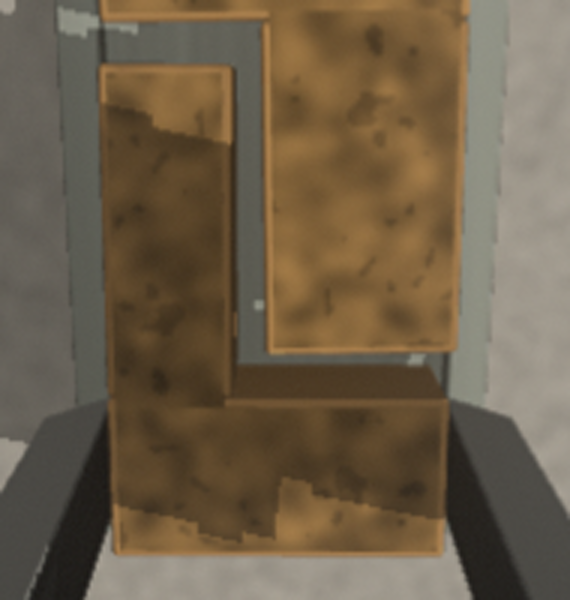

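>>> move_arm:
  rows: "0 0 -6 0 0 0; 0 0 -8 0 0 0; 2 0 -8 0 0 0; 3 0 -6 0 0 0; 3 0 -2 0 0 0; 3 0 2 0 0 0; 3 0 4 0 0 0; 3 0 4 0 0 0"

```text
clock: 13.8
ee_pos: [0.6196, -0.011, 0.0163]
tcp_rot: [-0.087, 0.996, 0.0, 0.0]
force: [-1.8, 0.5, 5.9]
grip_width: 0.636
```

```bash
python3 - <<'E'
from rel import *
im,d,Tc=wshot("w15"); f=np.load("pics/w15.npz")
cv2.imwrite("pics/w15z.png",cv2.resize(im[100:300,225:415],None,fx=3,fy=3,interpolation=2))
print(f['T'][:3,3],readout.get_state()['force'])
c=cloud("wrist",d,Tc); print(np.median(c[250:270,280:340,2]),np.median(c[140:200,270:290,2]),np.median(c[140:200,330:350,2]))
E
```

```text
[ 0.61958184 -0.01100119  0.01628988] [-1.24108194  0.94554332  4.9652509 ]
0.029749047234358617 0.029685444026004412 0.02970222647918465
```

View pics/w15z.png

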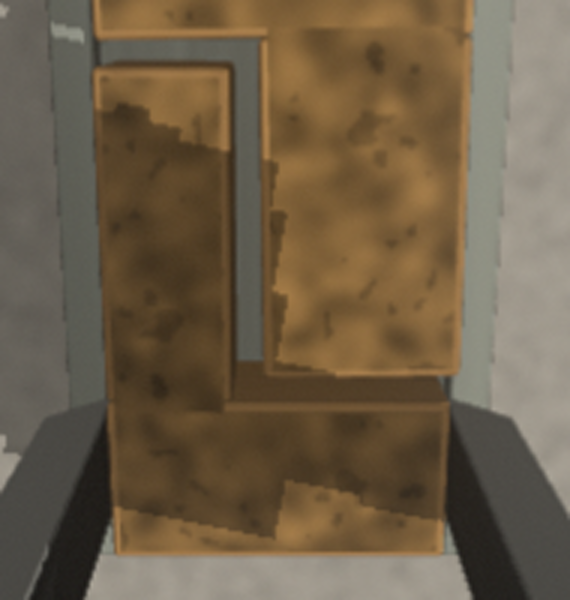

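>>> move_arm:
  rows: "0 0 -1 0 0 0; 0 0 -1 0 0 0; 0 0 -1 0 0 0; 0 0 -1 0 0 0; 0 0 -30 0 0 0; 0 0 -70 0 0 0; 0 0 -120 0 0 0; 0 0 -140 0 0 0"
  jaw: 75

```text
clock: 14.65
ee_pos: [0.6221, -0.0116, 0.161]
tcp_rot: [-0.087, 0.996, -0.001, 0.004]
force: [0.8, -0.1, 1.0]
grip_width: 0.801
```

```bash
python3 - <<'E'
from rel import *
im,d,Tc=wshot("w16"); f=np.load("pics/w16.npz")
print(f['T'][:3,3])
c=cloud("wrist",d,Tc)
cv2.imwrite("pics/w16z.png",cv2.resize(im[60:300,220:420],None,fx=2.5,fy=2.5,interpolation=2))
hs,l=blocks(f['im'],f['d'],f['Tc'],zmin=.0255,zt=.029)
E
```

```text
[ 0.62209319 -0.01162818  0.16096972]
{'c': array([ 0.53077547, -0.02701221]), 'yaw': np.float64(0.18289881300023975), 'side': 1, 'wh': (85.85722351074219, 59.743858337402344), 'arm': np.float64(33.48121695854347), 'n': np.int32(4849), 'bbox': [285, 68, 70, 100], 'z': np.float64(0.02966003728180433)}
{'c': array([ 0.62062193, -0.01173918]), 'yaw': np.float64(3.316104473237587), 'side': 1, 'wh': (86.31269836425781, 59.85735321044922), 'arm': np.float64(21.90840501351544), 'n': np.int32(3543), 'bbox': [286, 109, 66, 95], 'z': np.float64(0.029609960685659353)}
```

View pics/w16z.png

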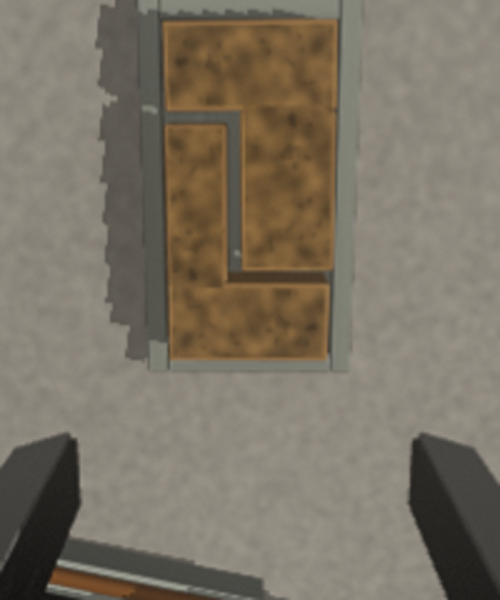

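```bash
cat > key.py <<'E'
from h import *
YAW=.038; TILT=.42; A=np.array([.5751,-.3030,.085])
def frame():
    ex=np.array([np.cos(YAW)*np.cos(TILT),np.sin(YAW)*np.cos(TILT),np.sin(TILT)])
    n=np.array([-np.sin(TILT)*np.cos(YAW),-np.sin(TILT)*np.sin(YAW),np.cos(TILT)])
    return ex,np.cross(n,ex),n
def pose(th,rad,off,out):
    ex,ey,n=frame(); w=np.cos(th)*ex+np.sin(th)*ey; t=-np.sin(th)*ex+np.cos(th)*ey
    p=A+rad*w+off*t+out*n; x=-w; z=-n; y=np.cross(z,x)
    return p,np.c_[x,y,z]
E
python3 - <<'E'
from key import *
p,Rm=pose(-.51,0,0,.12); print(p); plan(p,Rm)
E
```

```text
[ 0.52620407 -0.30485894  0.19457067]
rows: [ 146.1 -271.9  -31.8] [ -4.56 -23.33  36.5 ]  t 14.7
```

>>> move_arm:
  rows: "20 -40 -50 0 0 0; 60 -110 -60 -1 -6 9; 100 -200 -50 -3 -15 24; 146 -272 -32 -4.56 -23.33 36.5; 146 -272 -32 -4.56 -23.33 36.5; 146 -272 -32 -4.56 -23.33 36.5; 146 -272 -32 -4.56 -23.33 36.5; 146 -272 -32 -4.56 -23.33 36.5"
  jaw: 0
  force: 20

```text
clock: 15.5
ee_pos: [0.5194, -0.3072, 0.185]
tcp_rot: [0.233, 0.952, 0.056, 0.193]
force: [0.5, 0.1, 0.1]
grip_width: 0.155
```

```bash
python3 - <<'E'
from key import *
p,Rm=pose(-.51,0,0,.12); plan(p,Rm); wshot("k0"); print(readout.get_state()['joints'])
E
```

```text
rows: [-7.7  6.8 -6. ] [-0.36 -0.77 -0.45]  t 15.5
[-0.85392244  0.08401155  1.78417204  0.36604265  1.04227967 -2.09695753]
```

View pics/k0.png

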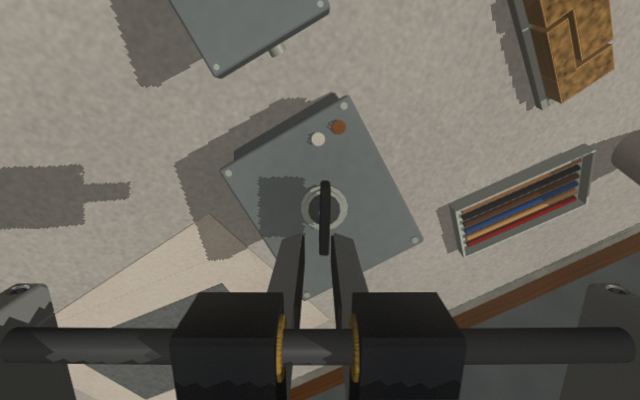

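```bash
cat >> key.py <<'E'
def keyfit(f,box=None):
    """box u0,u1,v0,v1 ; refine plane and key from wrist shot"""
    ex,ey,n=frame(); c=cloud("wrist",f['d'],f['Tc'])
    q=(c-A); X=np.stack([q@ex,q@ey,q@n],-1)
    ok=f['d']>0.05
    rr=np.hypot(X[...,0],X[...,1])
    face=ok&(rr<.055)&(rr>.032)&(abs(X[...,2])<.008)
    P=X[face]; s=np.linalg.lstsq(np.c_[P[:,:2],np.ones(len(P))],P[:,2],rcond=None)[0]; print("face plane slopes/off(mm)",s[:2].round(4),(s[2]*1000).round(2),len(P))
    m=ok&(rr<.033)&(X[...,2]-s[2]>.032)&(X[...,2]-s[2]<.050)
    if box: mm=np.zeros_like(m); mm[box[2]:box[3],box[0]:box[1]]=1; m&=mm
    K=X[m]; (cx,cy),(w,h),a=cv2.minAreaRect((K[:,:2]*1000).astype(np.float32))
    d=K[:,:2]-K[:,:2].mean(0); w2,V=np.linalg.eigh(np.cov(d.T)); th=np.arctan2(V[1,1],V[0,1])
    print("key n",len(K),"rect c",round(cx,2),round(cy,2),"size",round(w,1),round(h,1),"theta(mod pi)",th,"top",np.median(K[:,2]))
    return m,th
E
python3 - <<'E'
from key import *
f=np.load("pics/k0.npz"); m,th=keyfit(f,(290,360,150,275))
v,u=np.nonzero(m); print(u.min(),u.max(),v.min(),v.max())
E
```

```text
face plane slopes/off(mm) [0.0001 0.0008] 0.55 6493
key n 757 rect c -0.6 -2.54 size 8.7 55.4 theta(mod pi) 2.6028427446120173 top 0.044283270248450246
319 330 184 254
```

```bash
sed -i "s/A=np.array(\[.5751,-.3030,.085\])/A=np.array([.5752,-.3045,.0853])/" key.py; python3 - <<'E'
from key import *
s=readout.get_state(); print(s['ee_pos'],s['grip_width'])
plan(*pose(-.535,.022,.026,.060)); plan(*pose(-.535,.022,.026,.019))
E
```

```text
[ 0.52066187 -0.30539079  0.1856842 ] 0.11008699413540174
rows: [-31.5  29.2  53.3] [-0.27 -0.77  1.11]  t 15.55
rows: [-32.1  29.3  94.3] [-0.27 -0.77  1.11]  t 15.55
```

>>> move_arm:
  rows: "-32 29 20 -0.3 -0.8 1.1; -32 29 50 -0.3 -0.8 1.1; -32 29 53 -0.3 -0.8 1.1; -32 29 53 -0.3 -0.8 1.1; -32 29 53 -0.3 -0.8 1.1"

```text
clock: 16.05
ee_pos: [0.5817, -0.2915, 0.1559]
tcp_rot: [0.238, 0.948, 0.059, 0.201]
force: [0.2, -0.4, 0.2]
grip_width: 0.01
```

```bash
python3 - <<'E'
from key import *
f=wshot("k1"); f=np.load("pics/k1.npz"); keyfit(f,(200,420,100,275))
s=readout.get_state(); print(s['ee_pos'],s['grip_width'])
plan(*pose(-.535,.022,.026,.019))
E
```

```text
face plane slopes/off(mm) [0.0007 0.0005] 0.26 11234
key n 1391 rect c -0.71 -1.18 size 8.5 55.4 theta(mod pi) 2.6040748627788153 top 0.043871087429944444
[ 0.58175403 -0.29211776  0.15643428] 0.006825392161981044
rows: [ 2.4 -2.5 43.1] [0.06 0.19 0.32]  t 16.1
```

View pics/k1.png

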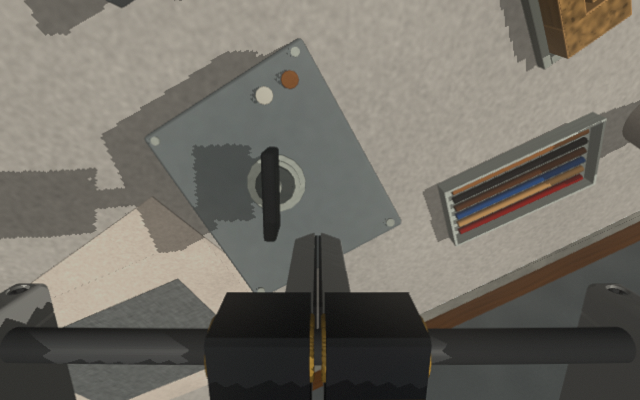

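>>> move_arm:
  rows: "2 -2 15 0 0 0.3; 2 -2 30 0 0 0.3; 2 -2 40 0 0 0.3; 2 -2 43 0 0 0.3; 2 -2 43 0 0 0.3"

```text
clock: 16.6
ee_pos: [0.5963, -0.2919, 0.1137]
tcp_rot: [0.241, 0.948, 0.06, 0.2]
force: [-0.3, -0.5, 0.6]
grip_width: 0.005
```

```bash
cat >> key.py <<'E'
def where():
    """tool pose in console frame and force/torque"""
    ex,ey,n=frame(); s=readout.get_state(); q=s['ee_pos']-A; Rm=R.from_quat(s['tcp_rot']).as_matrix(); w=-Rm[:,0]
    th=np.arctan2(w@ey,w@ex); W=np.cos(th)*ex+np.sin(th)*ey; t=-np.sin(th)*ex+np.cos(th)*ey
    F=s['force']; print(f"t={s['clock']:.2f} th={th:.3f} rad={q@W*1e3:.1f} off={q@t*1e3:.1f} out={q@n*1e3:.1f} | F w={F@W:.1f} t={F@t:.1f} n={F@n:.1f}")
    return th
E
python3 - <<'E'
from key import *
where(); plan(*pose(-.535,.022,.0165,.019)); wshot("k2")
E
```

```text
t=16.60 th=-0.536 rad=20.9 off=26.1 out=17.1 | F w=0.2 t=-0.5 n=0.7
rows: [-1.1 -9.6 -1.9] [ 0.09  0.01 -0.06]  t 16.6
```

View pics/k2.png

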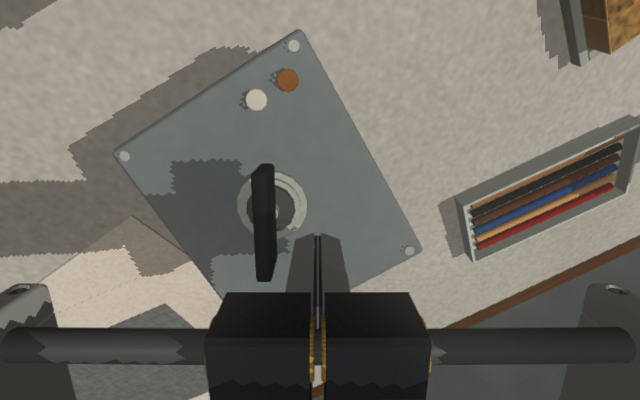

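```bash
cat >> key.py <<'E'
def arc(ths,rad=.022,off=.0165,out=.0205):
    for th in ths:
        p,Rm=pose(th,rad,off,out); s=readout.get_state(); R0=R.from_quat(s['tcp_rot']).as_matrix()
        d=R0.T@(p-s['ee_pos'])*1000; w=np.degrees(R.from_matrix(R0.T@Rm).as_rotvec())
        print(f"th {th:.2f}:"," ".join(f"{x:.1f}" for x in [*d,*w]))
E
python3 - <<'E'
from key import *
where(); arc([-.535,-.6,-.65,-.7,-.75,-.8])
E
```

```text
t=16.65 th=-0.536 rad=21.6 off=26.1 out=17.8 | F w=-0.0 t=-0.1 n=0.7
th -0.54: -0.4 -9.5 -2.8 0.1 0.1 -0.0
th -0.60: -1.5 -11.0 -2.8 0.1 0.1 3.7
th -0.65: -2.2 -12.2 -2.8 0.1 0.1 6.5
th -0.70: -2.9 -13.4 -2.8 0.1 0.1 9.4
th -0.75: -3.5 -14.6 -2.8 0.1 0.1 12.3
th -0.80: -4.0 -15.9 -2.8 0.1 0.1 15.1
```

>>> move_arm:
  rows: "-0.4 -4 -2.8 0 0 0; -0.4 -7 -2.8 0 0 0; -0.4 -9.5 -2.8 0 0 0; -1.5 -11 -2.8 0 0 3.7; -2.2 -12.2 -2.8 0 0 6.5; -2.9 -13.4 -2.8 0 0 9.4; -3.5 -14.6 -2.8 0 0 12.3; -4 -15.9 -2.8 0 0 15.1"

```text
clock: 17.45
ee_pos: [0.5921, -0.3084, 0.1164]
tcp_rot: [0.364, 0.907, 0.085, 0.192]
force: [0.6, 0.9, 1.4]
grip_width: -0.001
```

```bash
python3 - <<'E'
from key import *
f=wshot("k3"); f=np.load("pics/k3.npz"); where(); keyfit(f,(150,420,100,285))
arc([-.85,-.9,-.95,-1.0,-1.05,-1.1,-1.15,-1.2])
E
```

```text
t=17.50 th=-0.803 rad=22.8 off=16.7 out=21.5 | F w=-0.2 t=0.8 n=1.3
face plane slopes/off(mm) [0.0007 0.0004] 0.27 14288
key n 2651 rect c 0.44 1.92 size 34.7 52.4 theta(mod pi) 2.684721167856817 top 0.04385005133220175
th -0.85: 0.1 -1.3 1.0 0.1 0.2 2.7
th -0.90: -0.7 -2.4 1.0 0.1 0.1 5.6
th -0.95: -1.4 -3.6 1.0 0.1 0.1 8.5
th -1.00: -2.0 -4.9 1.0 0.1 0.1 11.3
th -1.05: -2.5 -6.1 1.0 0.1 0.1 14.2
th -1.10: -3.0 -7.4 1.0 0.1 0.1 17.0
th -1.15: -3.5 -8.7 1.0 0.1 0.1 19.9
th -1.20: -3.8 -10.0 1.0 0.2 0.1 22.8
```

View pics/k3.png

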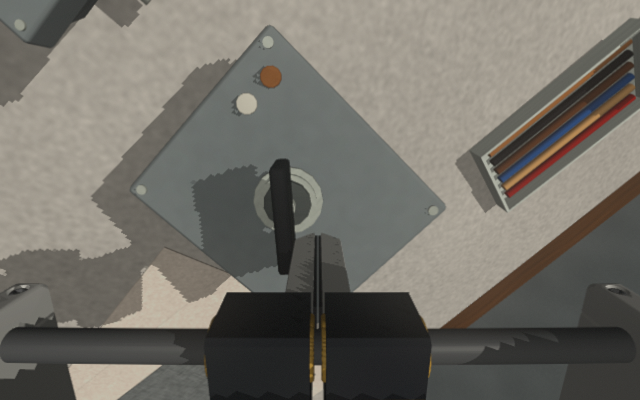

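>>> move_arm:
  rows: "0 -1.3 1 0 0 2.7; -0.7 -2.4 1 0 0 5.6; -1.4 -3.6 1 0 0 8.5; -2 -4.9 1 0 0 11.3; -2.5 -6.1 1 0 0 14.2; -3 -7.4 1 0 0 17; -3 -7.4 1 0 0 17"

```text
clock: 18.2
ee_pos: [0.5903, -0.3161, 0.1144]
tcp_rot: [0.493, 0.844, 0.113, 0.178]
force: [2.9, 0.3, 1.6]
grip_width: 0.008
```

```bash
python3 - <<'E'
from key import *
f=wshot("k4"); f=np.load("pics/k4.npz"); where(); m,th=keyfit(f,(150,290,100,285))
arc([-1.15,-1.2,-1.25,-1.3,-1.35,-1.4])
E
```

```text
t=18.25 th=-1.094 rad=22.4 off=16.8 out=20.6 | F w=-0.0 t=2.0 n=0.3
face plane slopes/off(mm) [0.001  0.0006] 0.24 14378
key n 1778 rect c -0.36 -1.33 size 8.4 55.9 theta(mod pi) 2.0707551102570907 top 0.04393849647273951
th -1.15: -0.5 -1.6 0.1 0.2 0.2 3.2
th -1.20: -1.2 -2.7 0.1 0.2 0.2 6.1
th -1.25: -1.9 -3.9 0.1 0.2 0.2 8.9
th -1.30: -2.5 -5.2 0.1 0.2 0.1 11.8
th -1.35: -3.1 -6.4 0.1 0.2 0.1 14.6
th -1.40: -3.6 -7.7 0.1 0.2 0.1 17.5
```

View pics/k4.png

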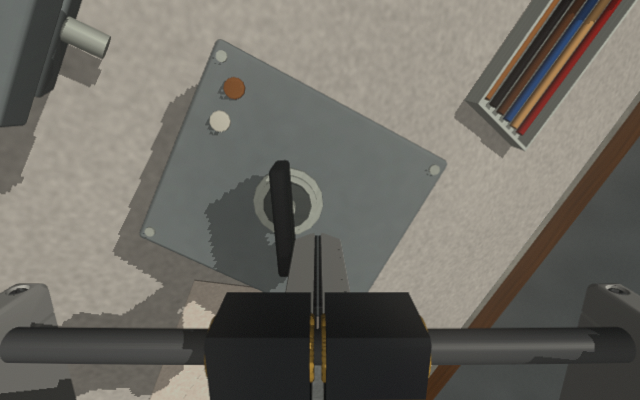

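>>> move_arm:
  rows: "-0.5 -1.6 0 0 0 3.2; -1.2 -2.7 0 0 0 6.1; -1.9 -3.9 0 0 0 8.9; -2.5 -5.2 0 0 0 11.8; -2.5 -5.2 0 0 0 11.8"

```text
clock: 18.75
ee_pos: [0.5876, -0.3212, 0.1131]
tcp_rot: [0.577, 0.789, 0.13, 0.166]
force: [3.5, -0.3, 1.7]
grip_width: 0.006
```

```bash
python3 - <<'E'
from key import *
f=wshot("k5"); f=np.load("pics/k5.npz"); where(); m,th=keyfit(f,(150,290,100,285)); print(th-np.pi)
arc([-1.35,-1.4,-1.45,-1.5,-1.55,-1.6])
E
```

```text
t=18.80 th=-1.300 rad=22.4 off=16.6 out=20.7 | F w=1.2 t=4.2 n=-1.5
face plane slopes/off(mm) [0.0006 0.0005] 0.23 14386
key n 1731 rect c -0.28 -1.44 size 8.4 56.0 theta(mod pi) 1.85838840996693 top 0.04398288558576047
-1.283204243622863
th -1.35: -0.4 -1.2 0.2 0.2 0.2 2.9
th -1.40: -1.1 -2.4 0.2 0.2 0.2 5.8
th -1.45: -1.8 -3.6 0.2 0.2 0.2 8.6
th -1.50: -2.4 -4.8 0.2 0.2 0.2 11.5
th -1.55: -3.0 -6.1 0.1 0.2 0.2 14.4
th -1.60: -3.5 -7.4 0.1 0.2 0.1 17.2
```

>>> move_arm:
  rows: "-0.4 -1.2 0 0 0 2.9; -1.1 -2.4 0 0 0 5.8; -1.8 -3.6 0 0 0 8.6; -2.4 -4.8 0 0 0 11.5; -2.4 -4.8 0 0 0 11.5"

```text
clock: 19.3
ee_pos: [0.5841, -0.3255, 0.1116]
tcp_rot: [0.653, 0.727, 0.146, 0.152]
force: [4.6, -1.8, 1.9]
grip_width: 0.004
```

```bash
python3 - <<'E'
from key import *
f=wshot("k6"); f=np.load("pics/k6.npz"); where(); m,th=keyfit(f,(150,290,100,285)); print(th-np.pi); where()
arc([-1.55,-1.6,-1.65,-1.7])
E
```

```text
t=19.35 th=-1.500 rad=22.5 off=16.5 out=20.7 | F w=2.2 t=3.2 n=-1.1
face plane slopes/off(mm) [0.0008 0.0002] 0.24 14405
key n 1683 rect c -0.33 -1.3 size 8.2 55.7 theta(mod pi) 1.6534063648607222 top 0.04395292459032474
-1.4881862887290709
t=19.35 th=-1.500 rad=22.5 off=16.5 out=20.7 | F w=2.2 t=3.2 n=-1.1
th -1.55: -0.3 -1.1 0.2 0.3 0.2 2.9
th -1.60: -1.0 -2.3 0.2 0.3 0.2 5.7
th -1.65: -1.7 -3.5 0.2 0.3 0.2 8.6
th -1.70: -2.3 -4.7 0.2 0.3 0.2 11.5
```

>>> move_arm:
  rows: "-0.3 -1.1 0 0 0 2.9; -1 -2.3 0 0 0 5.7; -1 -2.3 0 0 0 5.7"

```text
clock: 19.65
ee_pos: [0.5821, -0.3272, 0.1108]
tcp_rot: [0.689, 0.694, 0.153, 0.145]
force: [4.5, -2.3, 0.7]
grip_width: 0.006
```

```bash
cat >> key.py <<'E'
def feel(name,n=8,box=(150,290,100,285)):
    ex,ey,nn=frame(); Fs=[];ths=[]
    for i in range(n):
        Tc,T=wristpose(); s=readout.get_state(); Fs.append(s['force']); 
        im,d=get_image("wrist"); 
        if i==0: np.savez(f"pics/{name}.npz",im=im,d=d,Tc=Tc,T=T); cv2.imwrite(f"pics/{name}.png",im)
    F=np.mean(Fs,0); f=np.load(f"pics/{name}.npz"); m,k=keyfit(f,box); k=k-np.pi if k>0 else k
    th=where(); W=np.cos(th)*ex+np.sin(th)*ey; t=-np.sin(th)*ex+np.cos(th)*ey
    print(f"KEY {k:.3f} tool {th:.3f} meanF w={F@W:.2f} t={F@t:.2f} n={F@nn:.2f} max {np.max(np.linalg.norm(Fs,axis=1)):.1f}")
E
python3 - <<'E'
from key import *
feel("k7"); arc([-1.65,-1.7,-1.75,-1.8])
E
```

```text
face plane slopes/off(mm) [0.0008 0.0001] 0.24 14389
key n 1669 rect c -0.35 -1.25 size 8.1 55.4 theta(mod pi) 1.5526443202574247 top 0.04398867736144762
t=20.05 th=-1.599 rad=22.4 off=16.6 out=20.8 | F w=3.2 t=5.4 n=-0.4
KEY -1.589 tool -1.599 meanF w=2.98 t=4.67 n=-0.37 max 6.1
th -1.65: -0.4 -1.2 0.3 0.3 0.2 2.9
th -1.70: -1.1 -2.4 0.3 0.3 0.2 5.8
th -1.75: -1.8 -3.6 0.3 0.3 0.2 8.6
th -1.80: -2.4 -4.8 0.3 0.3 0.2 11.5
```

>>> move_arm:
  rows: "-0.4 -1.2 0 0 0 2.9; -1.1 -2.4 0 0 0 5.8; -1.1 -2.4 0 0 0 5.8"

```text
clock: 20.35
ee_pos: [0.58, -0.3287, 0.1099]
tcp_rot: [0.723, 0.658, 0.16, 0.138]
force: [5.0, -4.0, 1.7]
grip_width: 0.002
```

```bash
python3 - <<'E'
from key import *
feel("k8"); arc([-1.75,-1.8,-1.85])
E
```

```text
face plane slopes/off(mm) [0.0006 0.0004] 0.23 14368
key n 1660 rect c -0.18 -1.13 size 55.2 8.1 theta(mod pi) 1.4517855276247866 top 0.0439761017374873
t=20.75 th=-1.701 rad=22.3 off=16.7 out=20.9 | F w=3.2 t=5.9 n=-0.6
KEY -1.690 tool -1.701 meanF w=3.22 t=5.04 n=-0.76 max 6.6
th -1.75: -0.5 -1.3 0.4 0.3 0.2 2.8
th -1.80: -1.2 -2.4 0.4 0.3 0.2 5.7
th -1.85: -1.9 -3.6 0.4 0.3 0.2 8.6
```

>>> move_arm:
  rows: "-0.5 -1.3 0.3 0 0 2.8; -0.9 -1.9 0.3 0 0 4.3; -0.9 -1.9 0.3 0 0 4.3"

```text
clock: 21.05
ee_pos: [0.5785, -0.3297, 0.1092]
tcp_rot: [0.747, 0.631, 0.165, 0.132]
force: [4.9, -4.2, 1.2]
grip_width: 0.006
```

```bash
python3 - <<'E'
from key import *
feel("k9"); arc([-1.8,-1.83,-1.86,-1.9])
E
```

```text
face plane slopes/off(mm) [0.0005 0.0003] 0.22 14409
key n 1687 rect c -0.18 -1.16 size 55.3 8.3 theta(mod pi) 1.3839990763858896 top 0.04394915320947896
t=21.45 th=-1.776 rad=22.4 off=16.8 out=20.9 | F w=2.7 t=5.6 n=0.1
KEY -1.758 tool -1.776 meanF w=3.19 t=5.33 n=-0.18 max 7.6
th -1.80: -0.0 -0.9 0.4 0.4 0.2 1.4
th -1.83: -0.5 -1.5 0.3 0.4 0.2 3.1
th -1.86: -0.9 -2.2 0.3 0.4 0.2 4.8
th -1.90: -1.5 -3.2 0.3 0.4 0.2 7.1
```

>>> move_arm:
  rows: "-0.2 -1 0.3 0 0 1.8; -0.7 -1.8 0.3 0 0 4; -0.7 -1.8 0.3 0 0 4"

```text
clock: 21.75
ee_pos: [0.5782, -0.3306, 0.1092]
tcp_rot: [0.768, 0.604, 0.17, 0.128]
force: [7.8, -3.3, 1.7]
grip_width: 0.006
```

```bash
python3 - <<'E'
from key import *
feel("k10"); arc([-1.86,-1.9,-1.95,-2.0])
E
```

```text
face plane slopes/off(mm) [0.0004 0.0006] 0.21 14361
key n 1839 rect c -0.07 -1.46 size 55.9 8.7 theta(mod pi) 1.3817000031206994 top 0.043906540863673404
t=22.15 th=-1.845 rad=22.1 off=18.3 out=21.0 | F w=2.9 t=7.9 n=-1.3
KEY -1.760 tool -1.845 meanF w=2.00 t=8.67 n=-1.69 max 9.7
th -1.86: -0.2 -2.1 0.5 0.6 0.2 0.8
th -1.90: -0.8 -3.0 0.5 0.6 0.2 3.1
th -1.95: -1.5 -4.2 0.5 0.6 0.2 6.0
th -2.00: -2.2 -5.4 0.5 0.6 0.2 8.9
```

>>> move_arm:
  rows: "0 0 0 0 0 0; 0 0 0 0 0 0; 0 0 0 0 0 0; 0 0 0 0 0 0; 0 0 0 0 0 0; 0 0 0 0 0 0; 0 0 0 0 0 0; 0 0 0 0 0 0"

```text
clock: 22.95
ee_pos: [0.5783, -0.3306, 0.1092]
tcp_rot: [0.768, 0.604, 0.17, 0.128]
force: [6.9, -3.5, 1.2]
grip_width: 0.003
```

```bash
python3 - <<'E'
from key import *
feel("k11",2); arc([-1.8,-1.75,-1.65,-1.55,-1.45,-1.35,-1.25,-1.2])
E
```

```text
face plane slopes/off(mm) [0.0006 0.0003] 0.24 14358
key n 1842 rect c -0.01 -1.42 size 55.8 8.6 theta(mod pi) 1.3811509084066522 top 0.043909164378407445
t=23.05 th=-1.845 rad=22.0 off=18.3 out=21.0 | F w=2.6 t=8.1 n=-1.8
KEY -1.760 tool -1.845 meanF w=1.55 t=8.27 n=-1.60 max 9.3
th -1.80: 0.8 -0.8 0.5 0.6 0.3 -2.6
th -1.75: 1.7 0.2 0.5 0.6 0.3 -5.5
th -1.65: 3.7 2.2 0.5 0.5 0.3 -11.2
th -1.55: 5.8 3.9 0.5 0.5 0.3 -16.9
th -1.45: 8.1 5.4 0.5 0.5 0.4 -22.7
th -1.35: 10.5 6.7 0.5 0.5 0.4 -28.4
th -1.25: 13.1 7.7 0.5 0.5 0.4 -34.1
th -1.20: 14.4 8.1 0.5 0.5 0.4 -37.0
```

Start stop found at −1.76 rad and held about 2 s. Now I let it back slowly along the arc.

>>> move_arm:
  rows: "0.8 -0.8 0 0 0 -2.6; 1.7 0.2 0 0 0 -5.5; 3.7 2.2 0 0 0 -11.2; 5.8 3.9 0 0 0 -16.9; 8.1 5.4 0 0 0 -22.7; 10.5 6.7 0 0 0 -28.4; 13.1 7.7 0 0 0 -34.1; 13.1 7.7 0 0 0 -34.1"

```text
clock: 23.85
ee_pos: [0.5862, -0.3172, 0.1121]
tcp_rot: [0.557, 0.803, 0.126, 0.169]
force: [2.3, -1.3, 3.4]
grip_width: 0.004
```

```bash
python3 - <<'E'
from key import *
feel("k12",2); arc([-1.2,-1.15,-1.1,-1.05,-1.0,-.95,-.9,-.85])
E
```

```text
face plane slopes/off(mm) [0.0009 0.0005] 0.24 14163
key n 1395 rect c -1.17 -1.83 size 6.9 56.3 theta(mod pi) 1.8753918890465175 top 0.04401984179432534
t=23.95 th=-1.254 rad=18.8 off=15.3 out=20.1 | F w=1.9 t=5.3 n=2.7
KEY -1.266 tool -1.254 meanF w=1.93 t=3.52 n=2.21 max 5.0
th -1.20: -2.3 2.4 -0.4 0.2 0.2 -3.1
th -1.15: -1.4 3.4 -0.4 0.2 0.2 -5.9
th -1.10: -0.4 4.4 -0.4 0.2 0.2 -8.8
th -1.05: 0.6 5.3 -0.4 0.2 0.2 -11.7
th -1.00: 1.7 6.2 -0.4 0.2 0.2 -14.5
th -0.95: 2.8 7.1 -0.4 0.2 0.2 -17.4
th -0.90: 3.9 7.8 -0.4 0.2 0.2 -20.3
th -0.85: 5.1 8.6 -0.4 0.2 0.2 -23.1
```

>>> move_arm:
  rows: "-2.3 2.4 0 0 0 -3.1; -1.4 3.4 0 0 0 -5.9; -0.4 4.4 0 0 0 -8.8; 0.6 5.3 0 0 0 -11.7; 1.7 6.2 0 0 0 -14.5; 2.8 7.1 0 0 0 -17.4; 3.9 7.8 0 0 0 -20.3; 5 10 0 0 0 -23"

```text
clock: 24.75
ee_pos: [0.5896, -0.307, 0.1114]
tcp_rot: [0.387, 0.899, 0.091, 0.186]
force: [-0.4, 0.9, -1.5]
grip_width: 0.006
```

```bash
python3 - <<'E'
from key import *
feel("k13",2)
E
```

```text
face plane slopes/off(mm) [0.0011 0.0005] 0.27 14162
key n 1430 rect c -0.48 -1.28 size 8.4 55.4 theta(mod pi) 2.1691950143099716 top 0.04402678575091516
t=24.85 th=-0.853 rad=18.3 off=16.3 out=18.1 | F w=0.7 t=-1.0 n=-0.8
KEY -0.972 tool -0.853 meanF w=-0.97 t=-0.54 n=-0.64 max 1.8
```

View pics/k13.png

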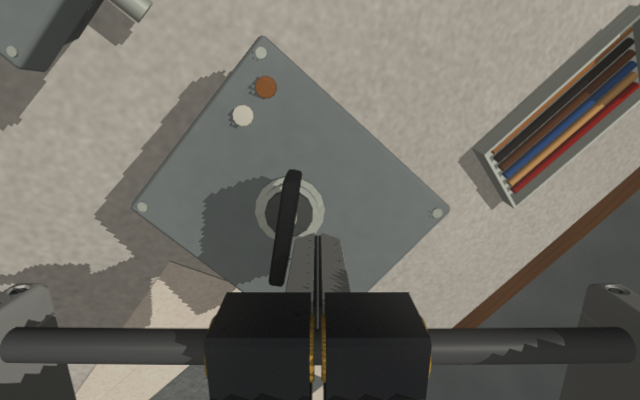

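```bash
python3 - <<'E'
from key import *
feel("k14",2); feel("k15",2); arc([-.87,-.92,-.97,-1.02,-1.07])
E
```

```text
face plane slopes/off(mm) [0.0012 0.0007] 0.28 14176
key n 1516 rect c -0.42 -1.36 size 8.3 56.0 theta(mod pi) 2.164415552866407 top 0.04400801976987451
t=24.95 th=-0.853 rad=19.3 off=16.5 out=18.5 | F w=0.4 t=0.3 n=-0.0
KEY -0.977 tool -0.853 meanF w=-0.06 t=-0.51 n=-0.44 max 1.5
face plane slopes/off(mm) [0.0009 0.0004] 0.25 14215
key n 1547 rect c -0.43 -1.36 size 8.4 55.9 theta(mod pi) 2.162327288831931 top 0.04401123613639684
t=25.05 th=-0.853 rad=20.2 off=16.7 out=18.9 | F w=0.3 t=0.5 n=0.1
KEY -0.979 tool -0.853 meanF w=0.36 t=0.10 n=0.05 max 0.5
th -0.87: -2.0 -0.6 -1.6 0.1 -0.0 1.0
th -0.92: -2.8 -1.8 -1.6 0.1 -0.0 3.9
th -0.97: -3.5 -2.9 -1.6 0.1 -0.0 6.7
th -1.02: -4.2 -4.1 -1.6 0.1 -0.0 9.6
th -1.07: -4.8 -5.4 -1.6 0.1 -0.0 12.4
```

>>> move_arm:
  rows: "-1 -0.6 -1.6 0 0 1; -2 -1.8 -1.6 0 0 3.9; -2.6 -2.9 -1.6 0 0 6.7; -3 -4.1 -1.6 0 0 9.6; -3.5 -4.9 -1.6 0 0 11.3; -3.5 -4.9 -1.6 0 0 11.3; -3.5 -4.9 -1.6 0 0 11.3"

```text
clock: 25.75
ee_pos: [0.5905, -0.3146, 0.1151]
tcp_rot: [0.473, 0.856, 0.108, 0.18]
force: [-0.3, -0.3, -0.1]
grip_width: 0.004
```

```bash
python3 - <<'E'
from key import *
feel("k16",8)
arc([-1.07,-1.1,-1.,-.95,-.9,-.85,-.8])
E
```

```text
face plane slopes/off(mm) [0.001  0.0004] 0.26 14252
key n 1805 rect c -0.47 -1.2 size 8.4 55.5 theta(mod pi) 2.0987675317984835 top 0.04396440983570182
t=26.15 th=-1.049 rad=22.0 off=17.1 out=21.1 | F w=0.0 t=-1.4 n=-0.7
KEY -1.043 tool -1.049 meanF w=-0.04 t=-0.11 n=-0.14 max 2.1
th -1.07: -0.4 -1.1 0.6 0.1 0.1 1.2
th -1.10: -0.9 -1.7 0.6 0.1 0.1 2.9
th -1.00: 0.8 0.5 0.6 0.1 0.1 -2.8
th -0.95: 1.7 1.5 0.6 0.1 0.1 -5.6
th -0.90: 2.7 2.5 0.6 0.1 0.1 -8.5
th -0.85: 3.7 3.4 0.6 0.1 0.1 -11.4
th -0.80: 4.7 4.3 0.6 0.1 0.1 -14.2
```

>>> move_arm:
  rows: "-0.4 -1.1 0.5 0 0 1.2; -0.5 -1.3 0.5 0 0 1.8; -0.5 -1.3 0.5 0 0 1.8"

```text
clock: 26.45
ee_pos: [0.5904, -0.3155, 0.1146]
tcp_rot: [0.487, 0.848, 0.111, 0.178]
force: [1.6, 1.9, 1.1]
grip_width: 0.006
```

```bash
python3 - <<'E'
from key import *
feel("k17",8)
arc([-1.09,-1.11,-1.13])
E
```

```text
face plane slopes/off(mm) [0.0011 0.0008] 0.28 14381
key n 1788 rect c -0.4 -1.24 size 8.6 55.5 theta(mod pi) 2.089987717533166 top 0.0439702739193774
t=26.85 th=-1.080 rad=22.1 off=16.6 out=20.7 | F w=-0.7 t=2.8 n=0.8
KEY -1.052 tool -1.080 meanF w=-0.60 t=2.49 n=0.89 max 3.0
th -1.09: -0.0 -0.4 0.2 0.1 0.1 0.6
th -1.11: -0.4 -0.8 0.2 0.1 0.1 1.7
th -1.13: -0.7 -1.3 0.2 0.1 0.1 2.9
```

>>> move_arm:
  rows: "0 2 0 0 0 0; 0 4 0 0 0 0; 0 7 0 0 0 0; 0 11 0 0 0 0; 0 11 -20 0 0 0; 0 11 -50 0 0 0; 0 11 -90 0 0 0; 0 11 -120 0 0 0"

```text
clock: 27.65
ee_pos: [0.5493, -0.3121, 0.2297]
tcp_rot: [0.487, 0.848, 0.111, 0.178]
force: [0.5, -1.8, 0.5]
grip_width: 0.001
```

```bash
python3 - <<'E'
from key import *
feel("k18",3,(150,420,80,290))
im,d=get_image("top"); cv2.imwrite("pics/top1.png",im); np.savez("pics/top1.npz",im=im,d=d)
E
```

```text
face plane slopes/off(mm) [0.001  0.0005] 0.19 6807
key n 727 rect c -0.17 -1.19 size 8.5 55.8 theta(mod pi) 2.1211736454359014 top 0.04383665815788532
t=27.80 th=-1.079 rad=24.0 off=28.3 out=143.0 | F w=0.3 t=0.3 n=-0.3
KEY -1.020 tool -1.079 meanF w=1.61 t=0.15 n=0.75 max 3.0
```

View pics/k18.png

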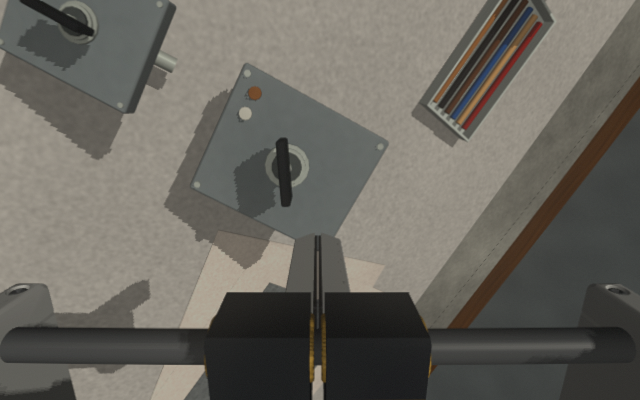

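View pics/top1.png

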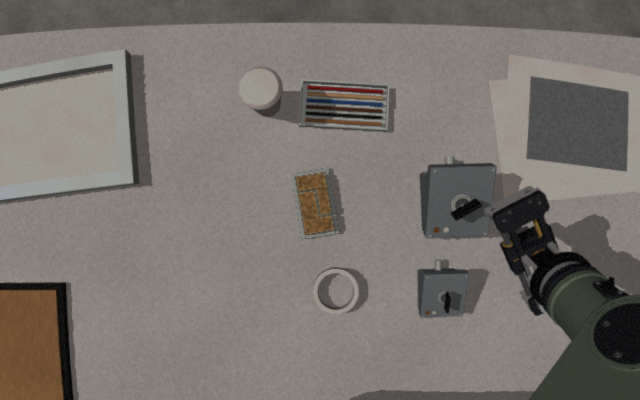

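```bash
python3 - <<'E'
from key import *
feel("k19",2,(150,420,80,290));feel("k20",2,(150,420,80,290))
f=np.load("pics/top1.npz"); b,l=blocks(f['im'],f['d'],np.array(camera_params('top')['pose']),"top",.02,.029)
f0=np.load("pics/top0.npz"); D=cv2.absdiff(f0['im'],f['im']).max(-1); 
for n,(u0,u1,v0,v1) in dict(cup=(235,288,62,118),tin=(298,394,76,135),tape=(308,364,264,318)).items(): print(n,np.percentile(D[v0:v1,u0:u1],[50,99]))
E
```

```text
face plane slopes/off(mm) [0.0014 0.0005] 0.23 6877
key n 733 rect c -0.24 -0.96 size 8.4 55.5 theta(mod pi) 2.1203852506623204 top 0.04383482507921817
t=27.95 th=-1.081 rad=20.5 off=26.5 out=138.9 | F w=-0.6 t=-0.2 n=-0.2
KEY -1.021 tool -1.081 meanF w=-0.17 t=-0.18 n=-0.35 max 1.0
face plane slopes/off(mm) [0.0017 0.0005] 0.23 6912
key n 732 rect c -0.34 -0.82 size 8.5 55.1 theta(mod pi) 2.119336712591495 top 0.0438602914004463
t=28.05 th=-1.081 rad=20.2 off=26.5 out=138.5 | F w=0.6 t=-0.2 n=-0.2
KEY -1.022 tool -1.081 meanF w=-0.03 t=-0.31 n=-0.07 max 0.7
{'c': array([ 0.61985041, -0.00970521]), 'yaw': np.float64(3.317927889701694), 'side': 1, 'wh': (85.36893463134766, 58.904335021972656), 'arm': np.float64(20.51228274236982), 'n': np.int32(652), 'bbox': [297, 173, 34, 42], 'z': np.float64(0.029287732005196854)}
{'c': array([ 0.53015683, -0.024727  ]), 'yaw': np.float64(0.18671179389096068), 'side': 1, 'wh': (85.52861022949219, 58.378910064697266), 'arm': np.float64(32.423708883864556), 'n': np.int32(815), 'bbox': [299, 191, 34, 43], 'z': np.float64(0.029433081884718604)}
cup [4. 9.]
tin [ 4. 11.]
tape [4. 9.]
```

```bash
python3 - <<'E'
from h import *
print(r.close_job())
E
```

```text
the job is handed in; nothing more can be done
None
```

I handed the job in at about 28 s of the 72 s allowed. By my own checks everything is in place. The hand-in reports no verdict, so I can't confirm the judging.

- **Blocks:** Both lie flat in the tray, the wide one at the near end and the narrow one turned half round at the far end. In the wrist view their tops are level at 29.6–29.7 mm, about where they should sit (29 mm plus a roughly 0.6 mm offset). They are square to the tray within about 0.015 rad. On the first try the narrow block sat on the far rim at about 9 N. I lifted it, moved it 3 mm and it seated.
- **Key at start:** I turned it to the stop, 1.22 rad clockwise from where it was. I held it there about 2 s, pushing with at most about 10 N.
- **Key back to run:** After I let it back, the key stood about 0.08 rad short of run, with the barrel pulled back slightly. I nudged it forward until I felt the run stop and the start of the spring. After I withdrew, it rested about 0.035 rad off that stop, so the barrel is at about 1.06 rad (0.97 needed) with the spring step at 0.
- **Bystanders:** The cup, tape roll and pencil tin look unchanged between the first and last top pictures. The gripper ended about 0.14 m clear of the console with no force on it.
- **Disagreement:** The wrist and top cameras differed by 2–5 mm on positions, within their stated tolerance once combined, so I placed the blocks from wrist-camera measurements only.

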